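# Pack the tent pegs and fasten the box with the ratchet

### The job

The latch of the blue box has snapped, so first put every yellow tent peg on the table and the steel peg extractor into the box and shut its lid. Then fit the ratchet wrench over the toothed nut at the end of the box and work it back and forth between the two red guard pins, clockwise strokes driving, until the steel turn-bar has swung round across the lid to its stop. Lay the wrench back flat on its cork mat; turn the bar only by means of the wrench, never with the gripper, and leave the bowl, mug, jar and pepper mill where they are.

Things in the scene. Friction and masses are not known exactly. Their poses are not given: they have to be found in the camera images.
- box: the blue plastic peg box, fixed to the table, open at the top: outside 140 (x) by 210 (y) by 70 high, walls and floor 5 mm; origin at the centre of its underside, z up. Its lid is hinged on its +x rim; the nut bracket stands at its -y end
- lid (a joint): angle of the box's lid, a blue plate 140 by 210 by 8 mm: 0 shut, 1.95 leaning back fully open (its start, nearly); below about 1.5 it falls shut by its own weight. Push its back near the free edge towards -x of the box and it tips over
- lid_edge (a point): middle of the lid's free edge, 140 mm from the hinge, at mid-thickness; over the box's -x wall when shut. A flat tab at the middle sticks out 10 mm further
- lid_hinge (a point): middle of the lid's hinge line, on the box's +x rim, 70 mm above the table
- nut (a joint): angle of the toothed nut with its steel turn-bar: grows clockwise seen from above, range 0 to 2.2; starts at 0 to 0.3 with the bar turned away from the box; at 2.2 (its stop) the bar points along +y of the box, across the lid. It is stiff (0.25 N m) and stays where it is left
- turn_bar: the steel turn-bar with the toothed nut on it, turning about a vertical axis at x 0, y -137 mm in the box's frame; origin on that axis, 74 mm above the table. The bar is 20 wide and 8 thick, reaches 80 mm from the axis, its top 89 mm above the table. On it a nut disc 54 mm across and in its middle a brass boss 20 mm thick, tapering from 110 mm to an 8 mm tip at 122 mm above the table
- nut_axis (a point): on the nut's axis, at the height of the tooth tips, 98.5 mm above the table: the wrench's origin comes here when it is fitted. The point turns with the nut. The nut's top face has 16 saw-teeth, 3.5 mm high, 0.393 rad apart
- guard (a point): midway between two fixed red guard pins (10 mm thick, up to 142 mm above the table) that stand 60 mm from the nut's axis at 236 and 334 degrees counter-clockwise from the box's x. This point is 60 mm from the axis at 285 degrees, 120 mm above the table; the fitted wrench's handle must point this way from the axis, and can swing about 0.55 rad to either side before it meets a pin
- wrench: the steel ratchet wrench with an orange grip, 193 mm long, 300 g: a round head 56 mm across, 30 mm high, with a 26 mm bore, and a straight handle along -x, 16 mm wide, from 12 to 30 mm above the underside, ending 165 mm from the bore's axis, with a foot under its end so that it lies level. Origin on the bore's axis at the head's underside, z up. It starts on the mat
- wrench_bore (a point): centre of the head's top, 30 mm above the wrench's origin. Two spring pawls stick up to 7 mm out of the head's underside (under 1 N pushes each in): with the head down over the boss they catch the nut's teeth when the wrench turns clockwise seen from above, and slip over them counter-clockwise, so a return stroke should exceed two tooth pitches
- wrench_grip (a point): the place to grip the wrench's handle, across its 16 mm width: 110 mm from the bore's axis, 21 mm above the wrench's underside
- wrench_end (a point): the end of the wrench's handle, 165 mm from the bore's axis, 21 mm above the underside
- mat: the cork mat, fixed, 250 (x) by 110 (y) by 3 mm thick; origin at the centre of its underside. The wrench must finally lie flat on it, head and handle end both over it, either way round
- peg1: a yellow aluminium V-section tent peg, 150 mm long (along its x, point at +x), 20 mm wide, 16 mm high, 30 g, lying ridge up; origin at the centre of its underside, z up. Grip it across its width at the middle. Two to four of the four pegs are present
- peg2: a yellow aluminium V-section tent peg, 150 mm long (along its x, point at +x), 20 mm wide, 16 mm high, 30 g, lying ridge up; origin at the centre of its underside, z up. Grip it across its width at the middle. Two to four of the four pegs are present
- peg3: a yellow aluminium V-section tent peg, 150 mm long (along its x, point at +x), 20 mm wide, 16 mm high, 30 g, lying ridge up; origin at the centre of its underside, z up. Grip it across its width at the middle. Two to four of the four pegs are present
- peg4: a yellow aluminium V-section tent peg, 150 mm long (along its x, point at +x), 20 mm wide, 16 mm high, 30 g, lying ridge up; origin at the centre of its underside, z up. Grip it across its width at the middle. Two to four of the four pegs are present
- extractor: the stainless steel peg extractor, a T lying flat, 160 g: a shank 10 mm square along x, from x = -60 to 70 mm, 6 to 16 mm above its underside, ending in a hook at +x (out to x = 85, y = 29 mm), and a black round cross handle 20 mm thick, 70 mm long along y, at x = -60. Origin at its underside; grip it across the shank at x = -20 mm
- bowl: white ceramic bowl, 150 mm across, 60 high; leave alone
- mug: blue mug, 80 mm across, 90 high; leave alone
- jar: amber honey jar, 70 mm across, 90 high; leave alone
- mill: dark wooden pepper mill, 52 mm across, 95 high; leave alone
Things that resemble listed ones, but are neither listed nor needed, are in the scene too. What is shaped like the extractor but green or purple is not meant.

How it is judged:
By the outcome, as a careful person would: the job done as asked, in the order asked, and still so for the second after the job is handed in, with the robot touching nothing.
Of peg1, peg2, peg3, peg4 only 2 to 4 are there at a start; the rules pass over those that are not, and their reading is None.
At some moment in a run one of peg1, peg2, peg3, peg4, extractor may be knocked a few centimetres aside while the robot is not near it.
It also fails if it takes over 210 s, if anything falls off the work surface, if the arm or the gripper's body presses on something with over 40 N, if the wrist force passes 120 N, or if a joint passes its speed limit or range.

### The arm

A 6-joint arm with a two-finger parallel gripper is mounted at the origin on the work surface. World frame = base frame: x ahead of the robot, y to its left, z up, the work surface at z = 0. Lengths are in m, angles in rad, forces in N, time in s.
With the tool pointing down it reaches from about 0.35 to 0.975 m from the base axis. Payload 4.9 kg.
Tool frame: the origin (TCP) lies at the very end of the fingers, on their centre line; the grasp point (between the pads) lies 19 mm behind it; z points along the fingers, x is the direction in which the jaws open and shut, and the axes are right-handed (so a half turn about z gives the same grasp; the last joint's range is limited). The gripper opens to 85 mm and grips with 20 to 120 N. Pads are 22 mm wide; open, the fingers measure 114 mm over their backs; the gripper's body (76 mm by 85 mm) begins 54 mm behind the grasp point. The pads swing forward as they close: fully open they stand 13 mm farther back than shut.
Start: joints at [-1.283, 0.053, 1.613, -0, 1.476, -0.119], TCP at [0.247, -0.574, 0.231] pointing down, gripper open.
Joint ranges: [-3.01, 3.01], [-1.01, 2.22], [0.06, 2.58], [-1.02, 4.17], [0.09, 2.62], [-3.14, 3.14]. Speed limits (rad/s): [2.57, 2.57, 3.14, 3.14, 3.14, 3.14].

### API

Orientations are given as a rotation vector (axis times angle).
In Python, from station import ctrl, get_image, calibration, job gives the robot as it stands.
- The arm moves only by the tool jog_arm, never from a script. Its argument "deltas" is a list of rows, each a list of 3 entries, a list of its own where there are three numbers: the turn, a rotation vector about the tool's x, y, z in degrees, then the shift along the tool's x, y, z in m, then the finger opening in m, from 0 to 0.0854. In form: [[[ax, ay, az], [tx, ty, tz], gripper], ...]. A call has 1 to 12 rows; each row is the pose to reach, as a shift and turn from the pose commanded when the call began, along the tool's axes at that moment; what a row does not reach only later rows make up. A row lasts 1/12 s, in which the tool goes at most 41.7 mm and 7.16 degrees, less where a joint would pass 70% of its speed; a pose out of reach is approached as far as the arm can. A call with a gripper value outside its range is refused whole. The fingers move at their own pace and stop on an object; "squeeze" is the grip in N (left out, the last holds). Time passes only in rows, so rows that repeat a pose let the fingers close. It gives the time, the measured TCP pose, the force and the opening at its end, in the units of the state.
- ctrl.get_obs(): the state, without advancing time (a new reading comes with each control period).
- get_image(name): name is "scene" or "top" or "wrist"; returns the picture (400x640x3 uint8, red, green, blue); there is no depth.
- calibration(name): a dict with "mtx" (3x3 intrinsics, pixels), "origin" and "rotation" of the camera in the world; the wrist camera has in their place "tool_from_camera" (4x4, takes a point from camera to tool coordinates, whose origin is the TCP and whose axes are the tool frame's). Camera axes: x right, y up, looking along -z (the intrinsics and any distortion apply to the point x, -y, -z); pixel columns grow to the right and rows downward; lengths in m; the calibration is good to about 2 mm. A picture is of the moment at which its call begins: read the wrist's pose just before it. calibration takes no time and is no camera call.
- job.finish_job(): hands the job in, once; it reports no verdict.
The state is a dict: "t": time; "q": joint angles; "dq": joint speeds; "effort": joint torques, N m; "tool_pos": TCP position; "tool_rot": TCP orientation; "contact_force": force on the tool from outside, world axes, zero at the start; "wrist_torque": the same for the moment, N m; "opening": finger opening in m.
Only numpy, scipy, OpenCV 4.12 (cv2) and the standard library are available. Lean on these libraries where they do the work, as an engineer would, in place of code of your own. Each camera call takes 0.05 s, during which the arm holds its last target.

## Working session

There is one attempt and no reset: what is moved stays moved. The work goes in short steps, Python scripts to look and compute and a tool call to move; the robot and the scene stay as the last step left them, time stands still between calls to the robot, and variables do not carry over. Pictures are saved under pics/ and viewed, and the job is handed in when it is done.

Besides the shell and the picture viewer there is one more tool, called after "Emit:" as a command line: name --argument value ..., lists and objects as JSON in quotes. jog_arm: Moves the arm, as the interface text tells. Its arguments: {"type":"object","properties":{"deltas":{"type":"array","items":{"type":"array"}},"squeeze":{"type":"number"}},"required":["deltas"]}

```bash
ls; mkdir -p pics
cat > h.py <<'E'
import numpy as np, cv2
from scipy.spatial.transform import Rotation as R
from station import ctrl, get_image, calibration, job
E
python3 - <<'E'
from h import *
for n in ["scene","top","wrist"]:
    o=ctrl.get_obs()
    im=get_image(n); cv2.imwrite(f"pics/{n}0.png",im[:,:,::-1]); c=calibration(n); print(n,{k:np.round(v,4).tolist() if not isinstance(v,str) else v for k,v in c.items()})
print(o)
E
```

```text
pics
scene {'mtx': [[498.3161, 0.0, 322.0802], [0.0, 498.3161, 206.7611], [0.0, 0.0, 1.0]], 'origin': [1.4024, -0.001, 1.1515], 'rotation': [0.5207, 0.545, 1.5051]}
top {'mtx': [[470.4757, 0.0, 314.2817], [0.0, 470.4757, 198.8567], [0.0, 0.0, 1.0]], 'origin': [0.3467, -0.0084, 1.7256], 'rotation': [0.0855, -0.1114, -1.559]}
wrist {'mtx': [[307.644, 0.0, 317.7109], [0.0, 307.644, 195.9613], [0.0, 0.0, 1.0]], 'tool_from_camera': [[1.0, -0.0001, -0.0003, 0.0002], [-0.0002, -0.9545, -0.2983, -0.077], [-0.0002, 0.2983, -0.9545, -0.1416], [0.0, 0.0, 0.0, 1.0]]}
{'t': 0.1, 'q': array([-1.28302482e+00,  5.32891438e-02,  1.61418851e+00, -1.66705020e-05,
        1.47597931e+00, -1.19022724e-01]), 'dq': array([-6.73790207e-04, -2.01883035e-04, -5.60761616e-03,  2.13420595e-03,
        7.20111067e-04,  1.57447622e-05]), 'effort': array([ 1.03640530e-03, -3.94902885e+01, -3.71361744e+01, -1.02105032e-04,
        3.90881411e-03,  1.16126398e-05]), 'tool_pos': array([ 0.24711158, -0.57345123,  0.23016799]), 'tool_rot': array([-2.62338130e+00,  1.72626636e+00,  2.25383165e-03]), 'contact_force': array([-0.22110291, -0.1847564 ,  0.45518287]), 'wrist_torque': array([ 0.02283912, -0.01936441,  0.00012925]), 'opening': 0.08483015883887128}
```

View pics/scene0.png

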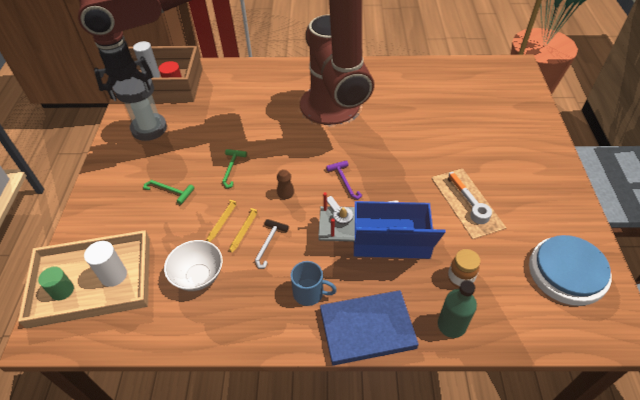

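View pics/top0.png

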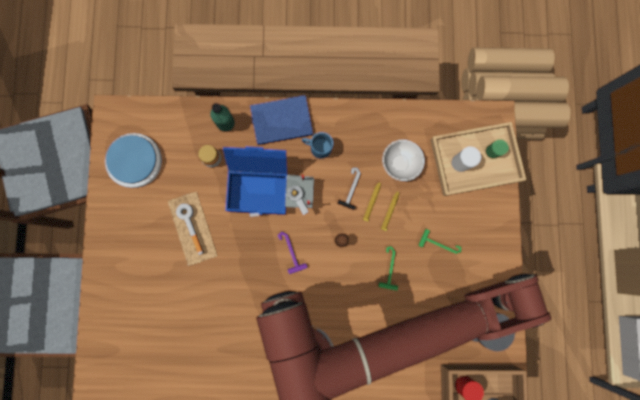

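View pics/wrist0.png

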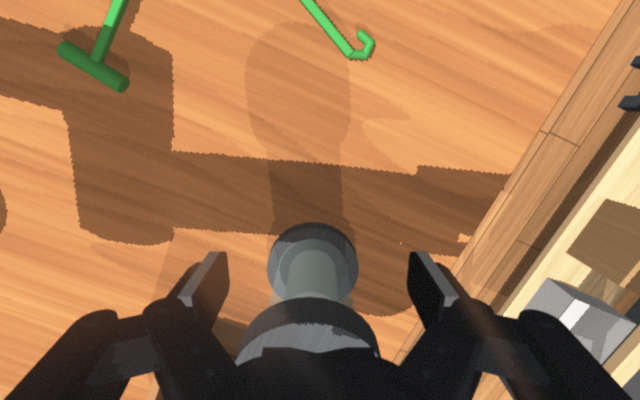

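```bash
cat >> h.py <<'E'
def cam(n,obs=None):
    c=calibration(n); K=np.array(c["mtx"])
    if n=="wrist":
        T=np.array(c["tool_from_camera"]); Rt=R.from_rotvec(obs["tool_rot"]).as_matrix()
        return K,Rt@T[:3,3]+obs["tool_pos"],Rt@T[:3,:3]
    return K,np.array(c["origin"]),R.from_rotvec(c["rotation"]).as_matrix()
def ray(C,uv):
    K,o,Rm=C; uv=np.atleast_2d(np.array(uv,float))
    d=(np.linalg.inv(K)@np.c_[uv,np.ones(len(uv))].T).T
    d=d*[1,-1,-1]; return o,d@Rm.T
def plane(C,uv,z):
    o,d=ray(C,uv); s=(z-o[2])/d[:,2]; return o+s[:,None]*d
def proj(C,P):
    K,o,Rm=C; p=(np.atleast_2d(P)-o)@Rm; p=p*[1,-1,-1]; q=p@K.T; return q[:,:2]/q[:,2:]
def tri(C1,u1,C2,u2):
    o1,d1=ray(C1,u1);o2,d2=ray(C2,u2);d1=d1[0]/np.linalg.norm(d1);d2=d2[0]/np.linalg.norm(d2)
    s=np.linalg.lstsq(np.c_[d1,-d2],o2-o1,rcond=None)[0]; a=o1+s[0]*d1;b=o2+s[1]*d2
    return (a+b)/2,np.linalg.norm(a-b)
def snap(n,tag):
    o=ctrl.get_obs(); im=get_image(n)[:,:,::-1].copy(); cv2.imwrite(f"pics/{tag}.png",im); np.save(f"pics/{tag}.npy",np.r_[o["tool_pos"],o["tool_rot"]]); return o,im,cam(n,o)
def load(n,tag):
    v=np.load(f"pics/{tag}.npy"); return cam(n,dict(tool_pos=v[:3],tool_rot=v[3:]))
def crop(src,dst,x0,y0,x1,y1,f):
    im=cv2.imread(src)[y0:y1,x0:x1]; cv2.imwrite(dst,cv2.resize(im,None,fx=f,fy=f,interpolation=cv2.INTER_CUBIC))
E
python3 - <<'E'
from h import *
crop("pics/top0.png","pics/top0c.png",160,130,420,280,3)
crop("pics/scene0.png","pics/scene0c.png",200,140,460,320,3)
crop("pics/top0.png","pics/top0d.png",210,130,340,230,6)
for n in ["top","scene"]:
    C=cam(n); im=cv2.imread(f"pics/{n}0.png"); hsv=cv2.cvtColor(im,cv2.COLOR_BGR2HSV)
    m=cv2.inRange(hsv,(21,150,90),(33,255,255)); 
    k,l,st,ce=cv2.connectedComponentsWithStats(m)
    for i in range(1,k):
        if st[i,4]>20:
            ys,xs=np.nonzero(l==i); r=cv2.minAreaRect(np.c_[xs,ys].astype(np.float32)); print(n,st[i,4],ce[i].round(1),np.round(plane(C,ce[i],.008),4),r)
E
```

```text
top 144 [371.7 201.8] [[ 0.555  -0.2475  0.008 ]] ((371.83563232421875, 201.4383544921875), (3.9793994426727295, 39.55990982055664), 20.556045532226562)
top 145 [389.5 211.9] [[ 0.5181 -0.3129  0.008 ]] ((389.7252197265625, 210.9049072265625), (4.797621726989746, 38.59904861450195), 19.09349250793457)
scene 24 [237.4 237.2] [[ 0.5856 -0.2609  0.008 ]] ((238.5, 236.00003051757812), (3.5777084827423096, 12.969194412231445), 26.56505012512207)
```

View pics/top0c.png

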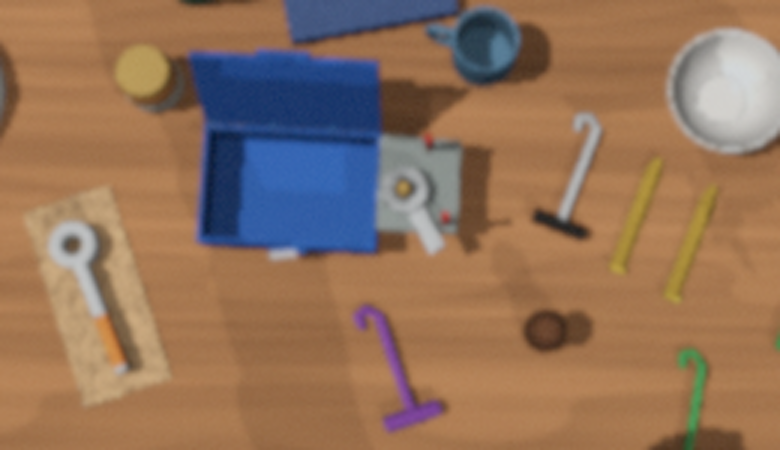

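View pics/scene0c.png

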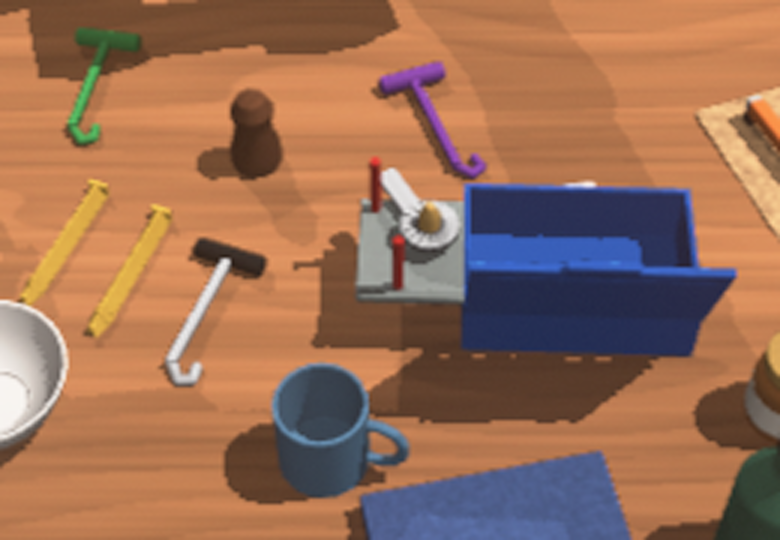

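View pics/top0d.png

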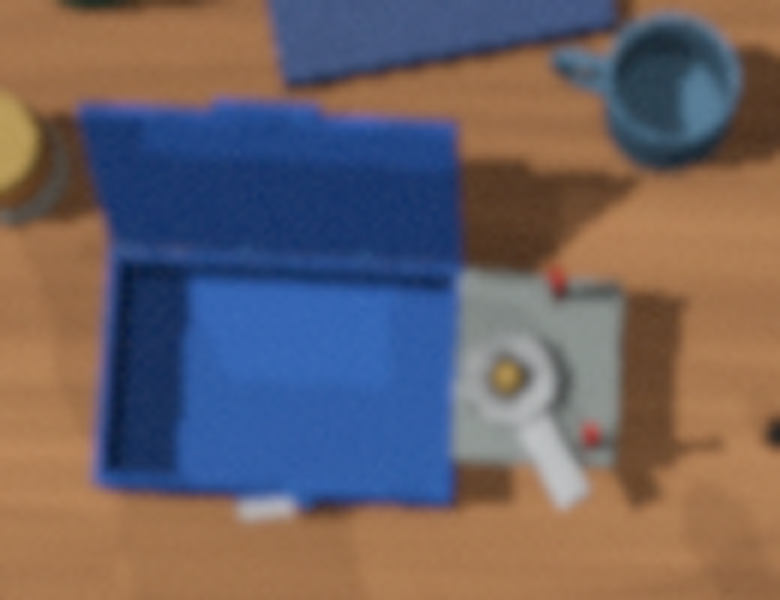

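```bash
cat >> h.py <<'E'
def Rd(psi):
    c,s=np.cos(np.radians(psi)),np.sin(np.radians(psi)); return np.array([[c,s,0],[s,-c,0],[0,0,-1.]])
def delta(pos,psi,Rt=None,ref=None):
    """tool-axis delta from current pose to world pos, yaw psi (deg), tool down"""
    o=ctrl.get_obs(); R0=R.from_rotvec(o["tool_rot"]).as_matrix()
    p0=o["tool_pos"]
    Rt=Rd(psi) if Rt is None else Rt
    rv=np.degrees(R.from_matrix(R0.T@Rt).as_rotvec()); t=R0.T@(np.array(pos)-p0)
    print("delta",rv.round(2).tolist(),t.round(4).tolist())
def st():
    o=ctrl.get_obs(); R0=R.from_rotvec(o["tool_rot"]).as_matrix()
    print("t",o["t"],"pos",o["tool_pos"].round(4),"psi",round(np.degrees(np.arctan2(R0[1,0],R0[0,0])),2),"z",R0[:,2].round(3),"q",o["q"].round(2),"F",o["contact_force"].round(1),"M",o["wrist_torque"].round(2),"op",round(o["opening"],4))
E
python3 - <<'E'
from h import *
st(); delta([.46,-.27,.30],-109)
C=cam("top")
for nm,uv,z in [("wr head",(184,211),.03),("wr end",(200,252),.02),("nut",(294.5,192.5),.122),("boxcorner -x+y",(226,211),.07),("-x-y",(286,213),.07),("ext shank",(351,188),.011)]: print(nm,plane(C,uv,z).round(3))
E
```

```text
t 0.15 pos [ 0.2471 -0.5735  0.2304] psi -66.69 z [-0.     0.001 -1.   ] q [-1.28  0.05  1.61 -0.    1.48 -0.12] F [-0.5 -0.3  0.7] M [-0.02 -0.01 -0.04] op 0.0858
delta [0.03, 0.09, 42.31] [-0.1947, -0.3156, -0.0693]
wr head [[0.512 0.434 0.03 ]]
wr end [[0.365 0.373 0.02 ]]
nut [[0.57  0.034 0.122]]
boxcorner -x+y [[0.509 0.276 0.07 ]]
-x-y [[0.504 0.065 0.07 ]]
ext shank [[ 0.605 -0.171  0.011]]
```

Emit:
jog_arm --deltas '[[[0,0,7],[0,-0.02,-0.035],0.085],[[0,0,14],[-0.03,-0.05,-0.06],0.085],[[0,0,21],[-0.06,-0.08,-0.07],0.085],[[0,0,28],[-0.08,-0.115,-0.07],0.085],[[0,0,35],[-0.1,-0.15,-0.07],0.085],[[0,0,42.3],[-0.12,-0.185,-0.07],0.085],[[0,0,42.3],[-0.14,-0.22,-0.07],0.085],[[0,0,42.3],[-0.16,-0.255,-0.07],0.085],[[0,0,42.3],[-0.18,-0.29,-0.07],0.085],[[0,0,42.3],[-0.195,-0.316,-0.07],0.085],[[0,0,42.3],[-0.195,-0.316,-0.07],0.085],[[0,0,42.3],[-0.195,-0.316,-0.07],0.085]]'

```text
t: 1.15
tool_pos: [0.461, -0.2684, 0.301]
tool_rot: [1.829, -2.554, -0.001]
contact_force: [-1.7, -0.6, 0.4]
opening: 0.085
```

Run:
```python
from h import *
st(); snap("wrist","w1"); snap("top","t1"); crop("pics/t1.png","pics/t1c.png",80,90,560,400,1.6)
```

```text
t 1.15 pos [ 0.461  -0.2684  0.301 ] psi -108.78 z [-0.001  0.    -1.   ] q [-0.67 -0.2   1.74 -0.    1.6   1.23] F [-1.7 -0.6  0.4] M [ 0.02  0.02 -0.03] op 0.085
```

View pics/w1.png

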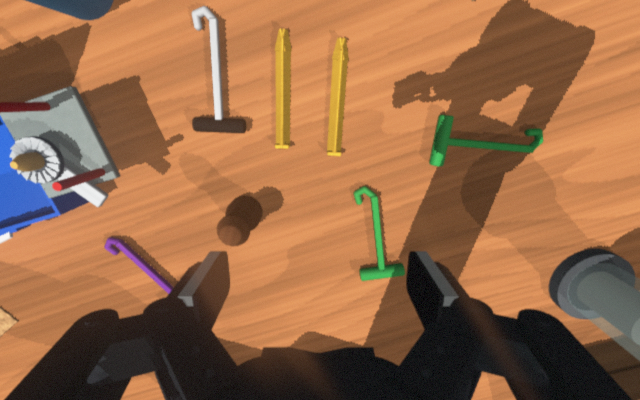

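View pics/t1c.png

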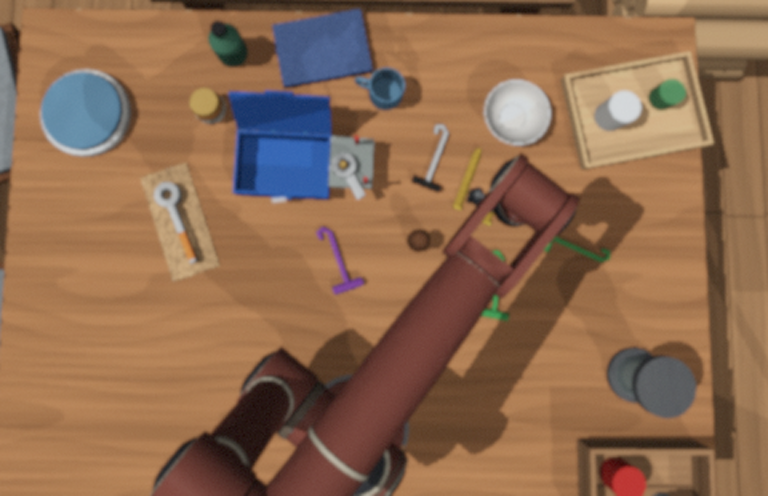

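```bash
cat >> h.py <<'E'
def pegs(n,tag,z=.008,minA=150):
    C=load(n,tag); im=cv2.imread(f"pics/{tag}.png"); hsv=cv2.cvtColor(im,cv2.COLOR_BGR2HSV)
    m=cv2.inRange(hsv,(19,140,70),(35,255,255)); k,l,s,ce=cv2.connectedComponentsWithStats(m); out=[]
    for i in range(1,k):
        if s[i,4]<minA: continue
        ys,xs=np.nonzero(l==i); P=plane(C,np.c_[xs,ys],z)[:,:2].astype(np.float32)
        r=cv2.minAreaRect(P); b=cv2.boxPoints(r); c=np.array(r[0]); e=b[1]-b[0]; f=b[2]-b[1]
        L,W=(e,f) if np.linalg.norm(e)>np.linalg.norm(f) else (f,e)
        print(s[i,4],ce[i].round(),"c",c.round(4),"len",np.linalg.norm(L).round(3),"wid",np.linalg.norm(W).round(3),"ang",np.degrees(np.arctan2(L[1],L[0])).round(1))
E
python3 - <<'E'
from h import *
pegs("wrist","w1",.006)
C=load("wrist","w1")
im=cv2.imread("pics/w1.png"); 
# extractor black handle centre, shank
for nm,uv,z in [("handle c",(219.5,126),.01),("shank top near handle",(218,117),.016),("shank far",(213,25),.016)]: print(nm,plane(C,uv,z).round(4))
crop("pics/w1.png","pics/w1c.png",170,0,370,170,4)
E
```

```text
1626 [282.  89.] c [ 0.5588 -0.2511] len 0.152 wid 0.02 ang -21.1
1587 [337.  97.] c [ 0.5256 -0.3175] len 0.151 wid 0.02 ang -21.4
handle c [[ 0.5448 -0.1538  0.01  ]]
shank top near handle [[ 0.5561 -0.1587  0.016 ]]
shank far [[ 0.6592 -0.1986  0.016 ]]
```

View pics/w1c.png

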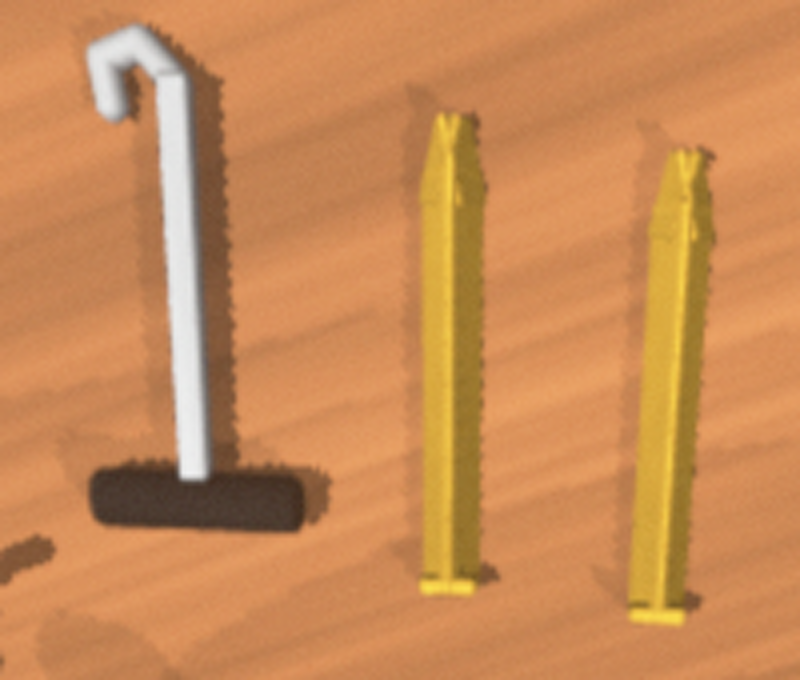

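Run:
```python
from h import *
delta([.5588,-.2511,.005],-111.1)
```

```text
delta [0.03, -0.02, 2.1] [-0.0504, -0.0874, 0.2959]
```

Emit:
jog_arm --deltas '[[[0,0,2],[-0.014,-0.024,0.025],0.045],[[0,0,2],[-0.03,-0.052,0.045],0.045],[[0,0,2],[-0.045,-0.078,0.06],0.045],[[0,0,2],[-0.05,-0.0874,0.095],0.045],[[0,0,2],[-0.05,-0.0874,0.13],0.045],[[0,0,2],[-0.05,-0.0874,0.165],0.045],[[0,0,2],[-0.05,-0.0874,0.2],0.045],[[0,0,2],[-0.05,-0.0874,0.225],0.045],[[0,0,2],[-0.05,-0.0874,0.245],0.045],[[0,0,2],[-0.05,-0.0874,0.25],0.045]]' --squeeze 40

```text
t: 2.08
tool_pos: [0.5555, -0.2512, 0.0462]
tool_rot: [1.774, -2.588, -0.012]
contact_force: [-0.7, 0.8, -0.4]
opening: 0.045
```

Run:
```python
from h import *
st(); snap("wrist","w2"); delta([.5588,-.2511,.005],-111.1)
```

```text
t 2.0833 pos [ 0.5555 -0.2512  0.0462] psi -111.16 z [-0.007  0.004 -1.   ] q [-0.55  0.2   1.78 -0.    1.17  1.39] F [-0.7  0.8 -0.4] M [ 0.06 -0.    0.  ] op 0.045
delta [0.39, 0.06, -0.04] [-0.0011, -0.0026, 0.0423]
```

View pics/w2.png

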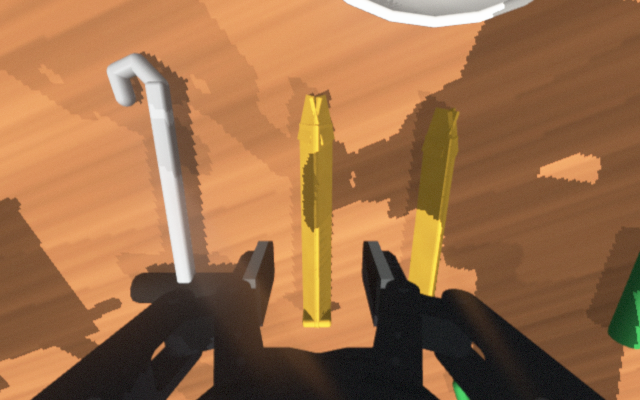

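Emit:
jog_arm --deltas '[[[0,0,0],[-0.001,-0.0015,0.02],0.045],[[0,0,0],[-0.001,-0.0015,0.035],0.045],[[0,0,0],[-0.001,-0.0015,0.0415],0.045],[[0,0,0],[-0.001,-0.0015,0.0415],0.045],[[0,0,0],[-0.001,-0.0015,0.0415],0.005],[[0,0,0],[-0.001,-0.0015,0.0415],0.005],[[0,0,0],[-0.001,-0.0015,0.0415],0.005],[[0,0,0],[-0.001,-0.0015,0.0415],0.005],[[0,0,0],[-0.001,-0.0015,0.0415],0.005],[[0,0,0],[-0.001,-0.0015,0.0415],0.005]]' --squeeze 40

```text
t: 2.97
tool_pos: [0.5623, -0.2515, 0.0119]
tool_rot: [-1.779, 2.588, -0.005]
contact_force: [-0.9, -0.6, 5.9]
opening: 0.0184
```

Run:
```python
from h import *
st(); snap("wrist","w3");
```

```text
t 2.9667 pos [ 0.5623 -0.2515  0.0119] psi -110.98 z [ 0.003 -0.002 -1.   ] q [-0.54  0.26  1.78 -0.    1.1   1.4 ] F [-0.9 -0.6  5.9] M [-0.11  0.15  0.03] op 0.0184
```

View pics/w3.png

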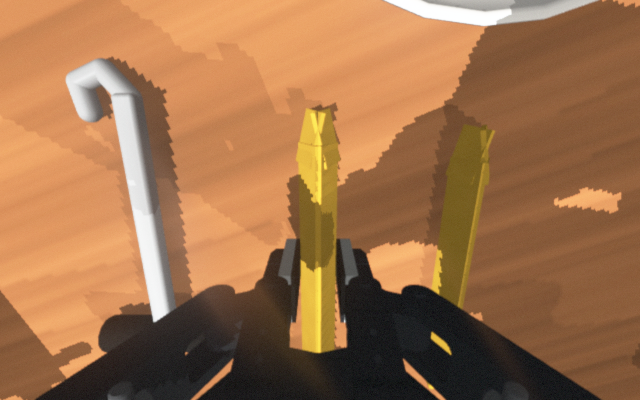

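Run:
```python
from h import *
delta([.602,.165,.215],-1.4)
```

```text
delta [-0.07, -0.21, -109.58] [-0.403, 0.1114, -0.2039]
```

Emit:
jog_arm --deltas '[[[0,0,0],[0,0,-0.02],0.005],[[0,0,0],[0,0,-0.05],0.005],[[0,0,0],[0,0,-0.085],0.005],[[0,0,-7],[-0.01,0.003,-0.12],0.005],[[0,0,-14],[-0.025,0.007,-0.155],0.005],[[0,0,-21],[-0.05,0.014,-0.18],0.005],[[0,0,-28],[-0.08,0.022,-0.2],0.005],[[0,0,-35],[-0.11,0.03,-0.205],0.005],[[0,0,-42],[-0.145,0.04,-0.205],0.005],[[0,0,-49],[-0.18,0.05,-0.205],0.005],[[0,0,-56],[-0.215,0.06,-0.205],0.005],[[0,0,-63],[-0.25,0.07,-0.205],0.005]]'

```text
t: 4.02
tool_pos: [0.5849, 0.0097, 0.2149]
tool_rot: [-2.874, 1.269, -0.0]
contact_force: [0.4, -0.3, -0.6]
opening: 0.0184
```

Run:
```python
from h import *
st();delta([.602,.165,.215],-1.4)
```

```text
t 4.0167 pos [0.5849 0.0097 0.2149] psi -47.65 z [ 0.  0. -1.] q [-0.11 -0.03  1.73  0.    1.45  0.72] F [ 0.4 -0.3 -0.6] M [ 0.   -0.04  0.04] op 0.0184
delta [-0.01, -0.01, -46.25] [-0.1032, -0.1173, -0.0001]
```

Emit:
jog_arm --deltas '[[[0,0,-7],[-0.022,-0.025,0],0.005],[[0,0,-14],[-0.045,-0.05,0],0.005],[[0,0,-21],[-0.065,-0.075,0],0.005],[[0,0,-28],[-0.085,-0.097,0],0.005],[[0,0,-35],[-0.103,-0.117,0],0.005],[[0,0,-42],[-0.103,-0.117,0],0.005],[[0,0,-46.2],[-0.103,-0.117,0],0.005],[[0,0,-46.2],[-0.103,-0.117,0],0.005]]'

```text
t: 4.68
tool_pos: [0.6028, 0.1635, 0.2145]
tool_rot: [3.141, -0.045, -0.001]
contact_force: [0.2, -1.1, -1.6]
opening: 0.0186
```

Run:
```python
from h import *
st(); snap("wrist","w4");snap("scene","s4")
```

```text
t 4.6833 pos [0.6028 0.1635 0.2145] psi -1.65 z [-0.001 -0.    -1.   ] q [0.15 0.06 1.63 0.   1.45 0.17] F [ 0.2 -1.1 -1.6] M [0.01 0.04 0.02] op 0.0186
```

View pics/w4.png

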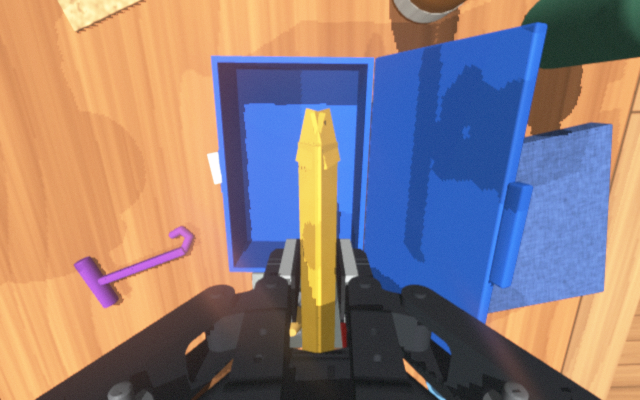

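View pics/s4.png

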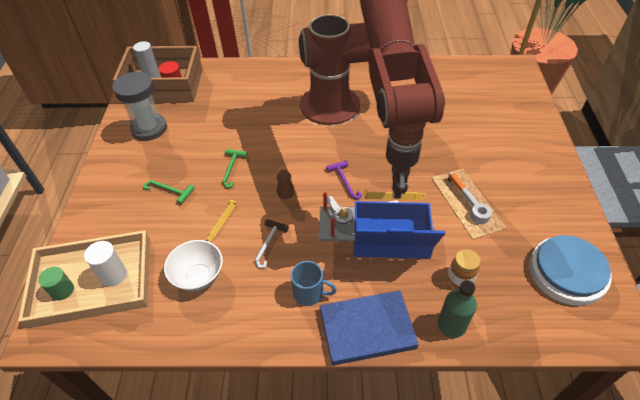

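Run:
```python
from h import *
C=load("wrist","w4")
for nm,uv in [("-x+y",(214,59)),("+x+y",(374,59)),("-x-y",(229,271)),("tab white",(214,168))]: print(nm,plane(C,uv,.07).round(4))
crop("pics/w4.png","pics/w4c.png",200,40,400,290,3)
```

```text
-x+y [[0.5181 0.2756 0.07  ]]
+x+y [[0.6549 0.2717 0.07  ]]
-x-y [[0.5073 0.0701 0.07  ]]
tab white [[0.5058 0.1809 0.07  ]]
```

View pics/w4c.png

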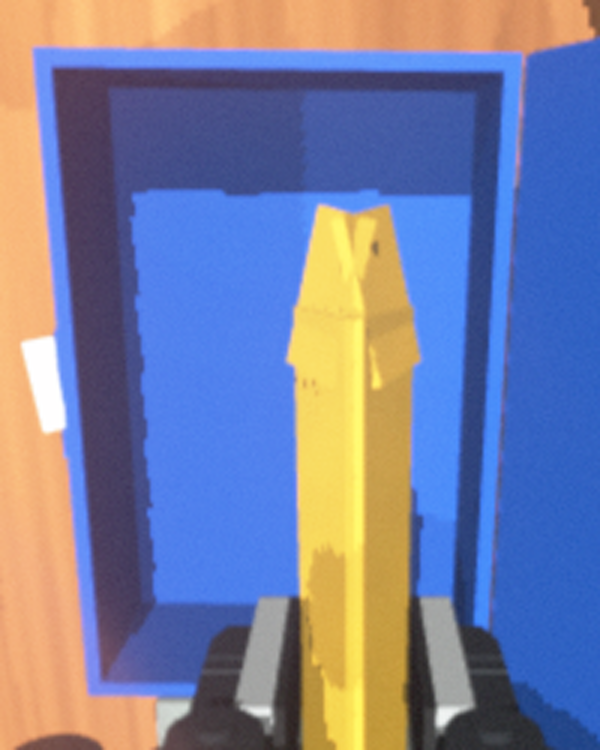

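Emit:
jog_arm --deltas '[[[0,0,0],[0.002,-0.005,0.03],0.005],[[0,0,0],[0.002,-0.005,0.065],0.005],[[0,0,0],[0.002,-0.005,0.1],0.005],[[0,0,0],[0.002,-0.005,0.13],0.005],[[0,0,0],[0.002,-0.005,0.16],0.005],[[0,0,0],[0.002,-0.005,0.185],0.005],[[0,0,0],[0.002,-0.005,0.188],0.005],[[0,0,0],[0.002,-0.005,0.188],0.04],[[0,0,0],[0.002,-0.005,0.188],0.04],[[0,0,0],[0.002,-0.005,0.188],0.04],[[0,0,0],[0.002,-0.005,0.16],0.04],[[0,0,0],[0.002,-0.005,0.125],0.04]]'

```text
t: 5.78
tool_pos: [0.601, 0.1667, 0.0853]
tool_rot: [3.139, -0.053, -0.016]
contact_force: [0.9, -0.9, 0.8]
opening: 0.0401
```

Run:
```python
from h import *
st(); snap("wrist","w5")
delta([.47,-.285,.215],-111.3)
```

```text
t 5.7833 pos [0.601  0.1667 0.0853] psi -1.92 z [-0.01  -0.002 -1.   ] q [0.15 0.19 1.72 0.   1.24 0.18] F [ 0.9 -0.9  0.8] M [ 0.02 -0.07 -0.01] op 0.0401
delta [-0.48, -0.21, 109.38] [-0.1221, 0.457, -0.1194]
```

View pics/w5.png

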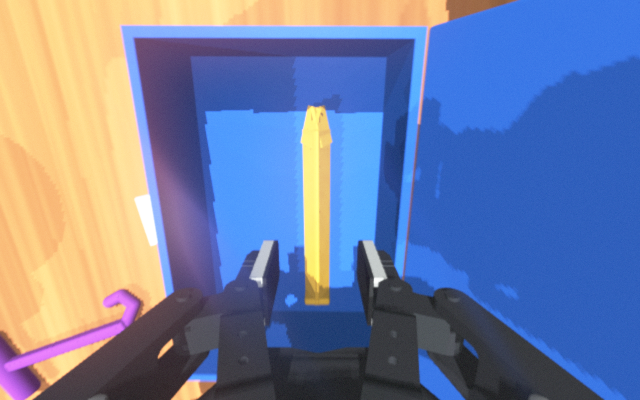

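Emit:
jog_arm --deltas '[[[0,0,0],[0,0,-0.04],0.04],[[0,0,0],[0,0,-0.08],0.04],[[0,0,7],[0,0.02,-0.12],0.045],[[0,0,14],[-0.01,0.05,-0.135],0.045],[[0,0,21],[-0.015,0.085,-0.14],0.045],[[0,0,28],[-0.02,0.12,-0.14],0.045],[[0,0,35],[-0.03,0.16,-0.14],0.045],[[0,0,42],[-0.035,0.2,-0.14],0.045],[[0,0,49],[-0.04,0.24,-0.14],0.045],[[0,0,56],[-0.045,0.28,-0.14],0.045],[[0,0,63],[-0.05,0.32,-0.14],0.045],[[0,0,70],[-0.055,0.36,-0.14],0.045]]'

```text
t: 6.83
tool_pos: [0.5385, -0.1928, 0.2304]
tool_rot: [-2.537, 1.853, -0.002]
contact_force: [-0.1, -0.6, -0.6]
opening: 0.0447
```

Run:
```python
from h import *
st(); 
delta([.5256,-.3175,.14],-111.3)
```

```text
t 6.8333 pos [ 0.5385 -0.1928  0.2304] psi -72.28 z [ 0.001 -0.001 -1.   ] q [-0.47 -0.07  1.74  0.    1.47  0.79] F [-0.1 -0.6 -0.6] M [0.03 0.02 0.04] op 0.0447
delta [-0.08, -0.03, 39.02] [0.1148, 0.0503, 0.0904]
```

Emit:
jog_arm --deltas '[[[0,0,7],[0.03,0.013,0.01],0.045],[[0,0,14],[0.06,0.026,0.03],0.045],[[0,0,21],[0.09,0.039,0.05],0.045],[[0,0,28],[0.115,0.05,0.07],0.045],[[0,0,35],[0.115,0.05,0.09],0.045],[[0,0,39],[0.115,0.05,0.09],0.045],[[0,0,39],[0.115,0.05,0.09],0.045]]'

```text
t: 7.42
tool_pos: [0.5262, -0.3158, 0.1378]
tool_rot: [1.778, -2.589, -0.005]
contact_force: [0.1, 0.4, 0.9]
opening: 0.0451
```

Run:
```python
from h import *
st(); snap("wrist","w6"); pegs("wrist","w6",.006)
delta([.5256,-.3175,.008],-111.3)
```

```text
t 7.4167 pos [ 0.5262 -0.3158  0.1378] psi -111.05 z [-0.002  0.002 -1.   ] q [-0.66  0.1   1.72  0.    1.32  1.28] F [0.1 0.4 0.9] M [ 0.   -0.03 -0.  ] op 0.0451
3252 [321. 182.] c [ 0.524  -0.3175] len 0.156 wid 0.02 ang -21.5
delta [0.03, 0.02, 0.46] [0.0021, 0.0008, 0.1313]
```

View pics/w6.png

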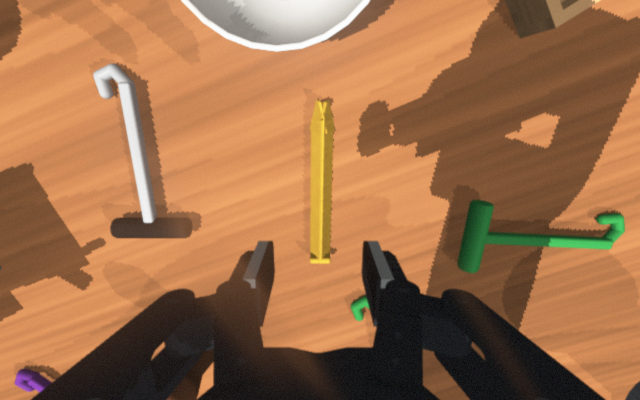

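Emit:
jog_arm --deltas '[[[0,0,0.3],[0.002,0.001,0.03],0.045],[[0,0,0.3],[0.002,0.001,0.065],0.045],[[0,0,0.3],[0.002,0.001,0.095],0.045],[[0,0,0.3],[0.002,0.001,0.118],0.045],[[0,0,0.3],[0.002,0.001,0.129],0.045],[[0,0,0.3],[0.002,0.001,0.129],0.045],[[0,0,0.3],[0.002,0.001,0.129],0.005],[[0,0,0.3],[0.002,0.001,0.129],0.005],[[0,0,0.3],[0.002,0.001,0.129],0.005],[[0,0,0.3],[0.002,0.001,0.129],0.005],[[0,0,0.3],[0.002,0.001,0.129],0.005]]'

```text
t: 8.38
tool_pos: [0.5278, -0.3182, 0.0138]
tool_rot: [-1.777, 2.589, -0.007]
contact_force: [0.6, 0.1, 6.2]
opening: 0.0181
```

Run:
```python
from h import *
st(); 
delta([.570,.168,.215],-2)
```

```text
t 8.3833 pos [ 0.5278 -0.3182  0.0138] psi -111.08 z [ 0.004 -0.003 -1.   ] q [-0.66  0.25  1.78  0.    1.1   1.28] F [0.6 0.1 6.2] M [0.05 0.   0.  ] op 0.0181
delta [-0.11, -0.31, -109.08] [-0.4685, 0.1345, -0.2025]
```

Emit:
jog_arm --deltas '[[[0,0,0],[0,0,-0.02],0.005],[[0,0,0],[0,0,-0.05],0.005],[[0,0,0],[0,0,-0.085],0.005],[[0,0,-7],[-0.01,0.003,-0.12],0.005],[[0,0,-14],[-0.03,0.008,-0.155],0.005],[[0,0,-21],[-0.06,0.017,-0.185],0.005],[[0,0,-28],[-0.095,0.027,-0.2],0.005],[[0,0,-35],[-0.13,0.037,-0.2],0.005],[[0,0,-42],[-0.165,0.047,-0.2],0.005],[[0,0,-49],[-0.2,0.057,-0.2],0.005],[[0,0,-56],[-0.24,0.068,-0.2],0.005],[[0,0,-63],[-0.28,0.08,-0.2],0.005]]'

```text
t: 9.38
tool_pos: [0.552, -0.0253, 0.2116]
tool_rot: [-2.872, 1.272, -0.002]
contact_force: [1.2, -0.3, 0.4]
opening: 0.0175
```

Run:
```python
from h import *
st(); 
delta([.552,.166,.215],-2)
```

```text
t 9.3833 pos [ 0.552  -0.0253  0.2116] psi -47.78 z [ 0.002 -0.    -1.   ] q [-0.18 -0.11  1.8   0.    1.44  0.65] F [ 1.2 -0.3  0.4] M [-0.04 -0.04 -0.01] op 0.0175
delta [-0.03, -0.09, -45.78] [-0.1417, -0.1285, -0.0035]
```

Emit:
jog_arm --deltas '[[[0,0,-7],[-0.028,-0.025,0],0.005],[[0,0,-14],[-0.056,-0.05,0],0.005],[[0,0,-21],[-0.084,-0.075,0],0.005],[[0,0,-28],[-0.112,-0.1,0],0.005],[[0,0,-35],[-0.142,-0.1285,0],0.005],[[0,0,-42],[-0.142,-0.1285,0.02],0.005],[[0,0,-45.8],[-0.142,-0.1285,0.05],0.005],[[0,0,-45.8],[-0.142,-0.1285,0.085],0.005],[[0,0,-45.8],[-0.142,-0.1285,0.11],0.005],[[0,0,-45.8],[-0.142,-0.1285,0.11],0.005]]'

```text
t: 10.22
tool_pos: [0.5482, 0.164, 0.0944]
tool_rot: [3.139, -0.062, -0.018]
contact_force: [-1.4, -0.2, -1.9]
opening: 0.0179
```

Run:
```python
from h import *
st(); snap("wrist","w7");
delta([.552,.166,.03],-2)
```

```text
t 10.2167 pos [0.5482 0.164  0.0944] psi -2.27 z [-0.011 -0.002 -1.   ] q [ 0.16  0.06  1.84 -0.    1.25  0.2 ] F [-1.4 -0.2 -1.9] M [-0.01  0.04 -0.03] op 0.0179
delta [0.08, 0.38, -0.28] [0.0022, -0.0019, 0.0677]
```

View pics/w7.png

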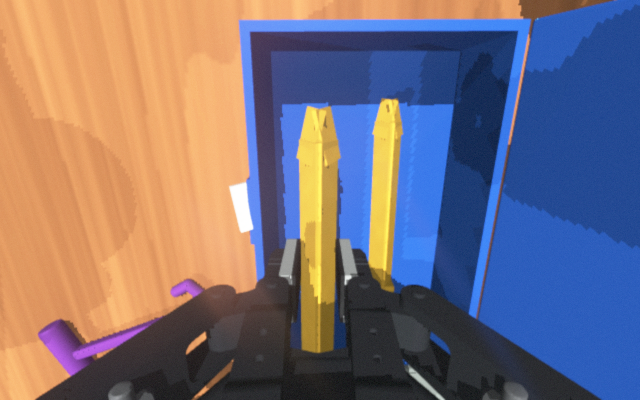

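Emit:
jog_arm --deltas '[[[0,0,0],[0.001,0,0.025],0.005],[[0,0,0],[0.001,0,0.05],0.005],[[0,0,0],[0.001,0,0.065],0.005],[[0,0,0],[0.001,0,0.065],0.005],[[0,0,0],[0.001,0,0.065],0.03],[[0,0,0],[0.001,0,0.065],0.03],[[0,0,0],[0.001,0,0.065],0.03],[[0,0,0],[0.001,0,0.035],0.03],[[0,0,0],[0.001,0,0],0.03],[[0,0,0],[0.001,0,-0.04],0.04],[[0,0,7],[0.001,0.01,-0.08],0.045],[[0,0,14],[0.001,0.03,-0.12],0.045]]'

```text
t: 11.27
tool_pos: [0.5532, 0.1369, 0.2227]
tool_rot: [-3.107, 0.45, -0.006]
contact_force: [1.3, -0.3, -0.4]
opening: 0.045
```

Run:
```python
from h import *
st(); snap("wrist","w8");
a=np.array([.5561,-.1587]);b=np.array([.6592,-.1986]);d=(b-a)/np.linalg.norm(b-a);print(np.degrees(np.arctan2(d[1],d[0])))
h=np.array([.5448,-.1538]); g=h+d*.040; print(g)
delta([g[0],g[1],.14],-111.5)
```

```text
t 11.2667 pos [0.5532 0.1369 0.2227] psi -16.49 z [ 0.004  0.001 -1.   ] q [ 0.11 -0.08  1.75  0.    1.46  0.4 ] F [ 1.3 -0.3 -0.4] M [ 0.02 -0.04 -0.01] op 0.045
-21.156582483073418
[ 0.5821039  -0.16823672]
delta [-1.05, -0.54, 94.6] [0.1098, 0.2824, 0.093]
```

View pics/w8.png

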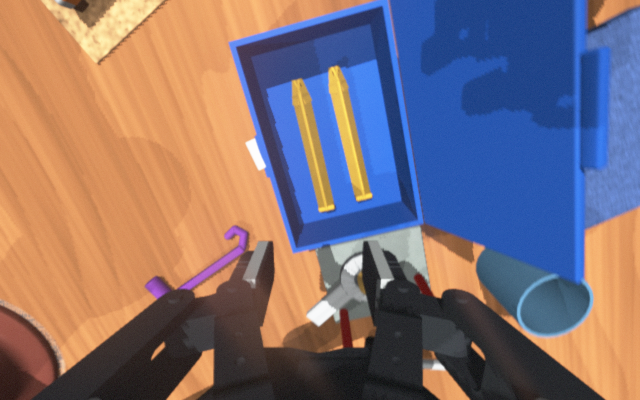

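Emit:
jog_arm --deltas '[[[0,0,7],[0.012,0.03,0],0.045],[[0,0,14],[0.024,0.06,0],0.045],[[0,0,21],[0.038,0.095,0],0.045],[[0,0,28],[0.052,0.13,0],0.045],[[0,0,35],[0.066,0.165,0],0.045],[[0,0,42],[0.08,0.2,0],0.045],[[0,0,49],[0.092,0.23,0.01],0.045],[[0,0,56],[0.1,0.26,0.02],0.045],[[0,0,63],[0.106,0.275,0.04],0.045],[[0,0,70],[0.11,0.282,0.06],0.045],[[0,0,77],[0.11,0.282,0.08],0.045],[[0,0,84],[0.11,0.282,0.09],0.045]]'

```text
t: 12.32
tool_pos: [0.5785, -0.1663, 0.1267]
tool_rot: [2.004, -2.418, -0.002]
contact_force: [-1.4, -0.1, -0.0]
opening: 0.045
```

Emit:
jog_arm --deltas '[[[0,0,7],[0,0,0],0.045],[[0,0,10.6],[0,0,0],0.045],[[0,0,10.6],[0,0,0],0.045]]'

```text
t: 12.57
tool_pos: [0.5797, -0.1659, 0.1292]
tool_rot: [-1.781, 2.587, -0.003]
contact_force: [0.2, 0.2, 0.7]
opening: 0.0451
```

Run:
```python
from h import *
st(); snap("wrist","w9")
```

```text
t 12.5667 pos [ 0.5797 -0.1659  0.1292] psi -110.93 z [ 0.002 -0.001 -1.   ] q [-0.4   0.08  1.76 -0.    1.3   1.53] F [0.2 0.2 0.7] M [ 0.01 -0.01  0.01] op 0.0451
```

View pics/w9.png

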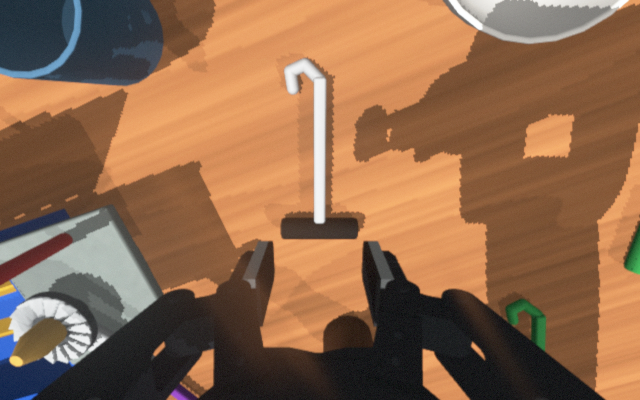

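Run:
```python
from h import *
C=load("wrist","w9")
h=plane(C,(319.5,228),.012)[0,:2];a=plane(C,(320,218),.016)[0,:2];b=plane(C,(319.5,85),.016)[0,:2];d=(b-a)/np.linalg.norm(b-a)
print(h,a,b,np.degrees(np.arctan2(d[1],d[0])), np.linalg.norm(b-a))
print(plane(cam("top"),(342,240),.09))
g=b-d*.087; print(g,h+d*.04); delta([*g,.012],-111.2)
```

```text
[ 0.54727596 -0.15493563] [ 0.55770717 -0.15935439] [ 0.66179223 -0.19845022] -20.586892937771516 0.11118535853516567
[[ 0.41031725 -0.13192243  0.09      ]]
[ 0.58034805 -0.16785863] [ 0.58472156 -0.16900073]
delta [-0.13, -0.0, 0.41] [0.0016, -0.0009, 0.1174]
```

Emit:
jog_arm --deltas '[[[0,0,0],[0.001,-0.003,0.03],0.04],[[0,0,0],[0.001,-0.003,0.065],0.04],[[0,0,0],[0.001,-0.003,0.095],0.04],[[0,0,0],[0.001,-0.003,0.11],0.04],[[0,0,0],[0.001,-0.003,0.119],0.04],[[0,0,0],[0.001,-0.003,0.119],0.04],[[0,0,0],[0.001,-0.003,0.119],0.003],[[0,0,0],[0.001,-0.003,0.119],0.003],[[0,0,0],[0.001,-0.003,0.119],0.003],[[0,0,0],[0.001,-0.003,0.119],0.003],[[0,0,0],[0.001,-0.003,0.119],0.003]]' --squeeze 60

```text
t: 13.53
tool_pos: [0.5834, -0.1683, 0.0116]
tool_rot: [-1.781, 2.585, -0.006]
contact_force: [-0.3, 0.1, 6.4]
opening: 0.0076
```

Run:
```python
from h import *
st()
delta([.576,.165,.215],-2)
```

```text
t 13.5333 pos [ 0.5834 -0.1683  0.0116] psi -110.88 z [ 0.004 -0.002 -1.   ] q [-0.4   0.24  1.8   0.    1.1   1.53] F [-0.3  0.1  6.4] M [ 0.11  0.   -0.06] op 0.0076
delta [-0.16, -0.23, -108.88] [-0.3087, 0.1249, -0.2039]
```

Emit:
jog_arm --deltas '[[[0,0,0],[0,0,-0.02],0.003],[[0,0,0],[0,0,-0.05],0.003],[[0,0,0],[0,0,-0.085],0.003],[[0,0,-7],[-0.005,0.003,-0.12],0.003],[[0,0,-14],[-0.015,0.007,-0.155],0.003],[[0,0,-21],[-0.035,0.014,-0.19],0.003],[[0,0,-28],[-0.06,0.025,-0.205],0.003],[[0,0,-35],[-0.085,0.035,-0.205],0.003],[[0,0,-42],[-0.11,0.045,-0.205],0.003],[[0,0,-49],[-0.14,0.057,-0.205],0.003],[[0,0,-56],[-0.17,0.069,-0.205],0.003],[[0,0,-63],[-0.2,0.08,-0.205],0.003]]'

```text
t: 14.53
tool_pos: [0.5776, 0.0492, 0.2142]
tool_rot: [-2.875, 1.267, -0.0]
contact_force: [0.7, 0.6, -2.0]
opening: 0.0074
```

Run:
```python
from h import *
st()
delta([.577,.141,.215],-2)
```

```text
t 14.5333 pos [0.5776 0.0492 0.2142] psi -47.56 z [ 0. -0. -1.] q [-0.04 -0.04  1.74  0.    1.45  0.79] F [ 0.7  0.6 -2. ] M [-0.01 -0.06  0.02] op 0.0074
delta [-0.01, -0.01, -45.56] [-0.0682, -0.0615, -0.0008]
```

Emit:
jog_arm --deltas '[[[0,0,-7],[-0.017,-0.015,0],0.003],[[0,0,-14],[-0.034,-0.03,0],0.003],[[0,0,-21],[-0.05,-0.045,0],0.003],[[0,0,-28],[-0.068,-0.0615,0],0.003],[[0,0,-35],[-0.068,-0.0615,0],0.003],[[0,0,-42],[-0.068,-0.0615,0],0.003],[[0,0,-45.5],[-0.068,-0.0615,0.02],0.003],[[0,0,-45.5],[-0.068,-0.0615,0.05],0.003],[[0,0,-45.5],[-0.068,-0.0615,0.08],0.003],[[0,0,-45.5],[-0.068,-0.0615,0.08],0.003]]'

```text
t: 15.37
tool_pos: [0.5734, 0.1389, 0.1267]
tool_rot: [3.139, -0.065, -0.02]
contact_force: [-1.9, -1.4, -3.0]
opening: 0.0074
```

Run:
```python
from h import *
st(); snap("wrist","w10")
```

```text
t 15.3667 pos [0.5734 0.1389 0.1267] psi -2.38 z [-0.012 -0.001 -1.   ] q [ 0.11  0.06  1.78 -0.    1.31  0.15] F [-1.9 -1.4 -3. ] M [-0.01  0.11 -0.03] op 0.0074
```

View pics/w10.png

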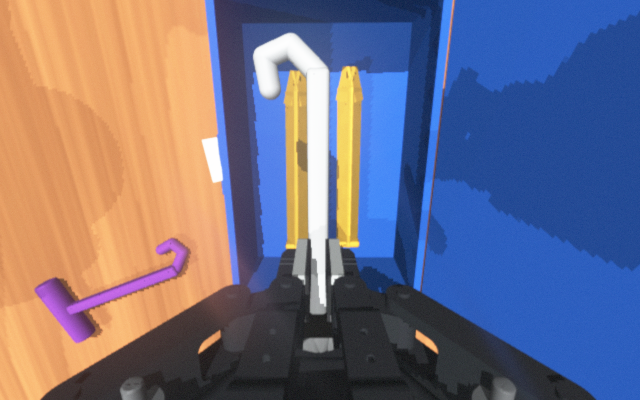

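Emit:
jog_arm --deltas '[[[0,0,0],[0.003,-0.01,0.03],0.003],[[0,0,0],[0.003,-0.01,0.06],0.003],[[0,0,0],[0.003,-0.01,0.08],0.003],[[0,0,0],[0.003,-0.01,0.09],0.003],[[0,0,0],[0.003,-0.01,0.09],0.003],[[0,0,0],[0.003,-0.01,0.09],0.03],[[0,0,0],[0.003,-0.01,0.09],0.03],[[0,0,0],[0.003,-0.01,0.09],0.03],[[0,0,0],[0.003,-0.01,0.06],0.03],[[0,0,0],[0.003,-0.01,0.025],0.03],[[0,0,0],[0.003,-0.01,-0.015],0.02],[[0,0,0],[0.003,-0.01,-0.055],0]]'

```text
t: 16.42
tool_pos: [0.5817, 0.1493, 0.1922]
tool_rot: [-3.141, 0.066, -0.003]
contact_force: [0.8, 0.6, -0.1]
opening: 0.0091
```

Run:
```python
from h import *
st(); snap("wrist","w11"); snap("scene","s11"); crop("pics/s11.png","pics/s11c.png",200,120,520,360,2.4)
```

```text
t 16.4167 pos [0.5817 0.1493 0.1922] psi -2.4 z [ 0.002  0.    -1.   ] q [0.13 0.02 1.71 0.   1.41 0.17] F [ 0.8  0.6 -0.1] M [ 0.07 -0.01  0.01] op 0.0091
```

View pics/w11.png

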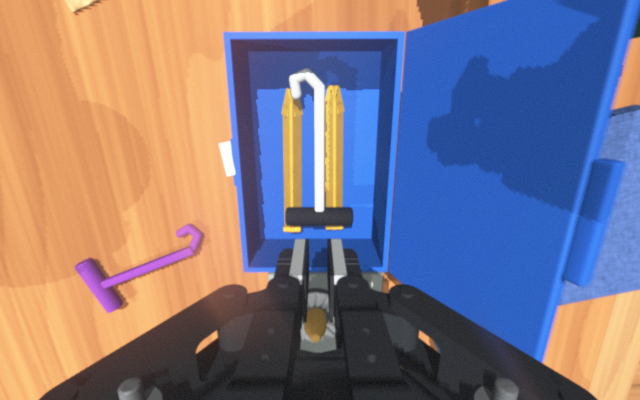

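View pics/s11c.png

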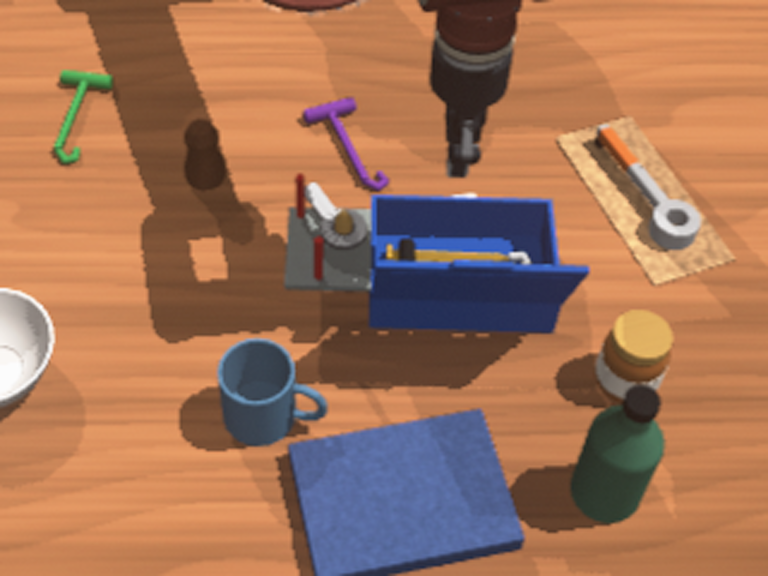

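Run:
```python
from h import *
# bottle cap, jar top: top(undistorted) & scene
S=cam("scene");T=cam("top")
im=cv2.imread("pics/t1.png")
print("bottle",tri(T,(217,108),S,(467,288)))
print("jar",tri(T,(207,153),S,(466,259)))
print("book",plane(T,[(250,105),(303,97),(312,134),(260,143)],.02).round(3))
print("mug",plane(T,(321,145),.09).round(3), "lid edge top",plane(T,[(224,147),(286,151)],.20).round(3))
delta([.76,.12,.30],-2)
```

```text
bottle (array([0.84820589, 0.3000592 , 0.18047301]), np.float64(0.003127472279977607))
jar (array([0.71256115, 0.34448234, 0.08837835]), np.float64(0.003760062626737907))
book [[ 0.913  0.208  0.02 ]
 [ 0.947  0.01   0.02 ]
 [ 0.805 -0.025  0.02 ]
 [ 0.768  0.167  0.02 ]]
mug [[ 0.747 -0.057  0.09 ]] lid edge top [[0.709 0.267 0.2  ]
 [0.698 0.062 0.2  ]]
delta [-0.18, -1.09, -0.39] [0.1758, 0.0225, -0.0956]
```

Emit:
jog_arm --deltas '[[[0,0,0],[0,0,-0.035],0],[[0,0,0],[0,0.005,-0.075],0],[[0,0,0],[0.02,0.01,-0.1],0],[[0,0,0],[0.055,0.015,-0.105],0],[[0,0,0],[0.095,0.02,-0.105],0],[[0,0,0],[0.135,0.023,-0.105],0],[[0,0,0],[0.17,0.023,-0.1],0],[[0,0,0],[0.175,0.023,-0.07],0],[[0,0,0],[0.175,0.023,-0.035],0],[[0,0,0],[0.175,0.023,0],0],[[0,0,0],[0.175,0.023,0.018],0],[[0,0,0],[0.175,0.023,0.018],0]]'

```text
t: 17.52
tool_pos: [0.7525, 0.1187, 0.1642]
tool_rot: [3.14, -0.066, -0.016]
contact_force: [-0.4, -0.5, 0.1]
opening: 0.0002
```

Run:
```python
from h import *
st(); snap("scene","s12"); crop("pics/s12.png","pics/s12c.png",280,120,520,320,3)
```

```text
t 17.5167 pos [0.7525 0.1187 0.1642] psi -2.4 z [-0.01  -0.001 -1.   ] q [0.06 0.41 1.3  0.   1.43 0.1 ] F [-0.4 -0.5  0.1] M [-0.    0.05 -0.03] op 0.0002
```

View pics/s12c.png

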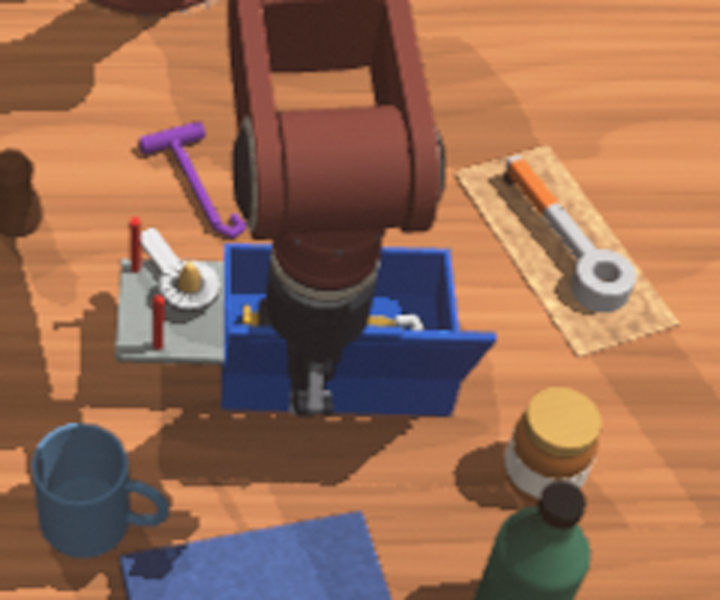

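Emit:
jog_arm --deltas '[[[0,0,0],[-0.02,0,0],0],[[0,0,0],[-0.04,0,0],0],[[0,0,0],[-0.055,0,0],0],[[0,0,0],[-0.07,0,0],0],[[0,0,0],[-0.085,0,0],0],[[0,0,0],[-0.1,0,0],0],[[0,0,0],[-0.115,0,0],0],[[0,0,0],[-0.13,0,0],0],[[0,0,0],[-0.13,0,0],0],[[0,0,0],[-0.13,0,-0.03],0],[[0,0,0],[-0.13,0,-0.07],0],[[0,0,0],[-0.13,0,-0.1],0]]'

```text
t: 18.57
tool_pos: [0.627, 0.1245, 0.2766]
tool_rot: [-3.14, 0.066, -0.009]
contact_force: [1.2, -0.3, 1.4]
opening: 0.0001
```

Run:
```python
from h import *
st(); snap("scene","s13"); crop("pics/s13.png","pics/s13c.png",280,120,520,320,3)
```

```text
t 18.5667 pos [0.627  0.1245 0.2766] psi -2.39 z [ 0.006  0.    -1.   ] q [ 0.08  0.06  1.53 -0.    1.55  0.12] F [ 1.2 -0.3  1.4] M [ 0.02 -0.08 -0.03] op 0.0001
```

View pics/s13c.png

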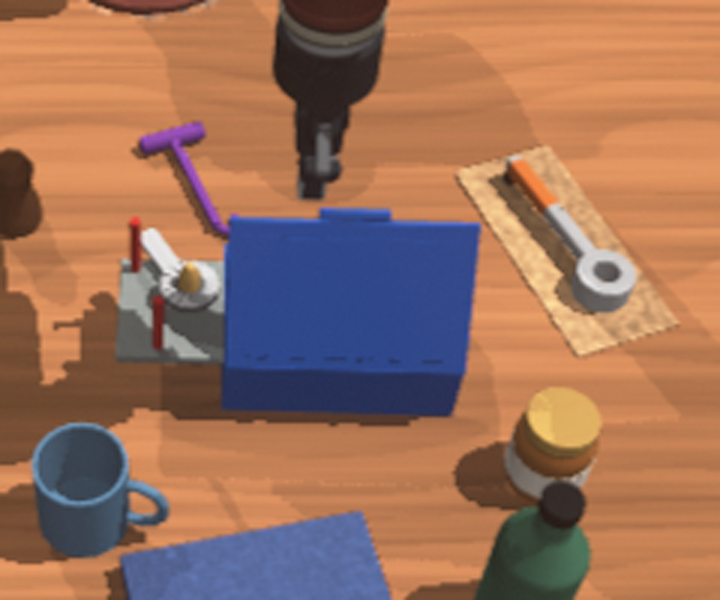

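Run:
```python
from h import *
delta([.40,.385,.20],-67.5)
```

```text
delta [-0.71, -0.86, 65.11] [-0.2423, -0.2502, 0.0813]
```

Emit:
jog_arm --deltas '[[[0,0,7],[-0.02,-0.02,0],0.03],[[0,0,14],[-0.045,-0.045,0],0.05],[[0,0,21],[-0.07,-0.073,0],0.05],[[0,0,28],[-0.098,-0.1,0],0.05],[[0,0,35],[-0.125,-0.13,0.01],0.05],[[0,0,42],[-0.153,-0.158,0.02],0.05],[[0,0,49],[-0.18,-0.186,0.035],0.05],[[0,0,56],[-0.21,-0.217,0.05],0.05],[[0,0,63],[-0.235,-0.242,0.065],0.05],[[0,0,65],[-0.242,-0.25,0.08],0.05],[[0,0,65],[-0.242,-0.25,0.08],0.05]]'

```text
t: 19.53
tool_pos: [0.3913, 0.3864, 0.1895]
tool_rot: [2.615, -1.738, -0.003]
contact_force: [0.1, 0.2, -0.9]
opening: 0.0504
```

Run:
```python
from h import *
st(); snap("wrist","w14"); snap("scene","s14"); crop("pics/s14.png","pics/s14c.png",280,120,520,320,3)
```

```text
t 19.5333 pos [0.3913 0.3864 0.1895] psi -67.2 z [-0.002 -0.    -1.   ] q [ 0.64 -0.1   1.83  0.    1.41  1.82] F [ 0.1  0.2 -0.9] M [-0.03  0.   -0.02] op 0.0504
```

View pics/w14.png

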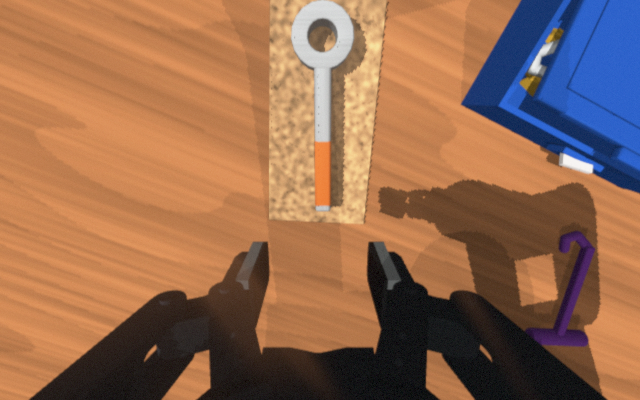

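View pics/s14c.png

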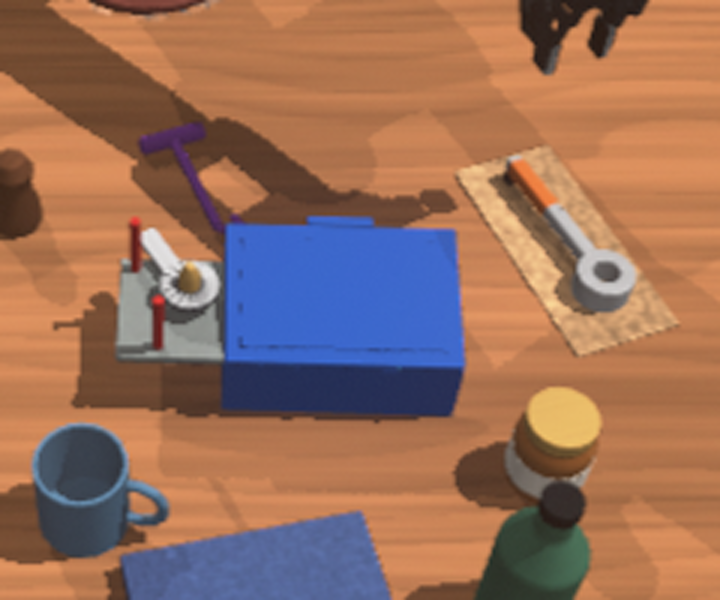

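Run:
```python
from h import *
snap("wrist","w15");crop("pics/w15.png","pics/w15c.png",400,0,640,200,3)
C=load("wrist","w15")
hd=plane(C,(323,34),.033)[0]; e=plane(C,(322,209),.033)[0]; print(hd,e)
S=cam("scene"); k=np.array([280,120]); 
P=np.array([[227,224],[458,230],[465,362],[224,360]])/3+k
print(plane(S,P,.078).round(4))
```

```text
[0.51911636 0.43185587 0.033     ] [0.36812835 0.36870465 0.033     ]
[[0.4894 0.0734 0.078 ]
 [0.4981 0.2891 0.078 ]
 [0.6487 0.2751 0.078 ]
 [0.6457 0.0651 0.078 ]]
```

View pics/w15c.png

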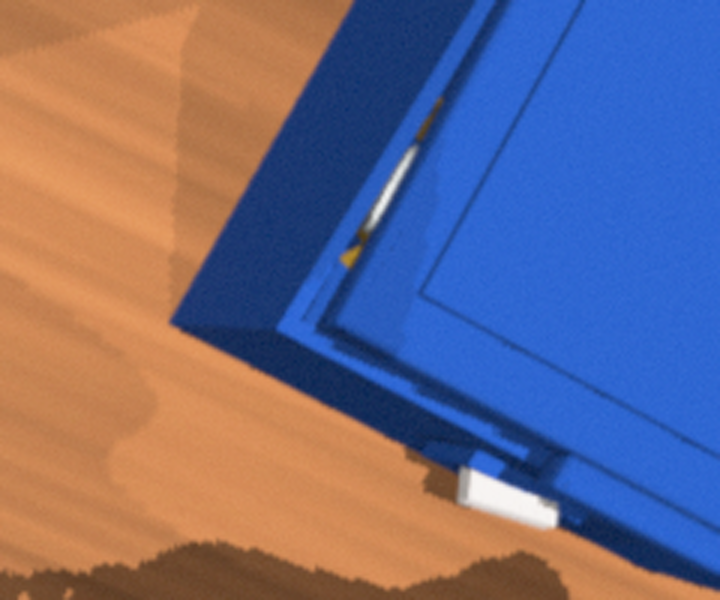

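Run:
```python
from h import *
delta([.4176,.3894,.010],-67.3)
```

```text
delta [-0.2, 0.01, -0.04] [0.0042, -0.0213, 0.1834]
```

Emit:
jog_arm --deltas '[[[0,0,0],[0.002,-0.01,0.03],0.05],[[0,0,0],[0.004,-0.02,0.065],0.05],[[0,0,0],[0.004,-0.021,0.1],0.05],[[0,0,0],[0.004,-0.021,0.13],0.05],[[0,0,0],[0.004,-0.021,0.155],0.05],[[0,0,0],[0.004,-0.021,0.17],0.05],[[0,0,0],[0.004,-0.021,0.178],0.05],[[0,0,0],[0.004,-0.021,0.178],0.05]]'

```text
t: 20.35
tool_pos: [0.4162, 0.3878, 0.0126]
tool_rot: [2.612, -1.744, -0.0]
contact_force: [-1.4, -1.3, -0.2]
opening: 0.0502
```

Run:
```python
from h import *
st(); snap("wrist","w16")
delta([.4176,.3894,.010],-67.3)
```

```text
t 20.35 pos [0.4162 0.3878 0.0126] psi -67.48 z [-0.001 -0.001 -1.   ] q [ 0.62  0.16  1.89 -0.    1.09  1.8 ] F [-1.4 -1.3 -0.2] M [-0.01  0.01  0.02] op 0.0502
delta [-0.08, 0.01, -0.17] [-0.0005, -0.001, 0.0041]
```

View pics/w16.png

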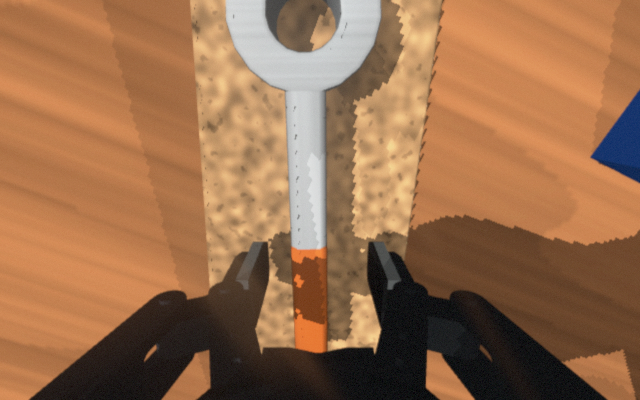

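Emit:
jog_arm --deltas '[[[0,0,0],[-0.003,0,0],0.05],[[0,0,0],[-0.003,0,0],0.03],[[0,0,0],[-0.003,0,0],0.01],[[0,0,0],[-0.003,0,0],0.005],[[0,0,0],[-0.003,0,0],0.005],[[0,0,0],[-0.003,0,0],0.005],[[0,0,0],[-0.003,0,0],0.005]]' --squeeze 110

```text
t: 20.98
tool_pos: [0.4149, 0.3923, 0.0149]
tool_rot: [-2.612, 1.741, -0.001]
contact_force: [-1.7, -0.2, 5.9]
opening: 0.0132
```

Run:
```python
from h import *
st(); snap("wrist","w17")
```

```text
t 20.9833 pos [0.4149 0.3923 0.0149] psi -67.37 z [ 0.002  0.001 -1.   ] q [0.63 0.16 1.89 0.   1.09 1.8 ] F [-1.7 -0.2  5.9] M [-0.07  0.26  0.04] op 0.0132
```

View pics/w17.png

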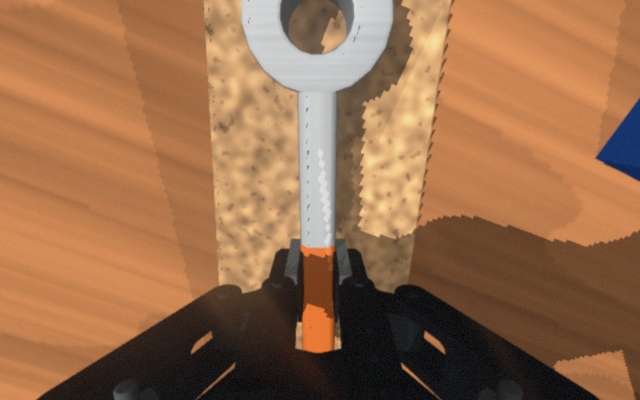

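```bash
python3 - <<'E'
from h import *
o=ctrl.get_obs(); C=load("wrist","w17"); R0=R.from_rotvec(o["tool_rot"]).as_matrix()
for uv in [(318.5,93),(242,20),(395,20),(318,55),(281,10),(356,10)]:
    P=plane(C,uv,.033)[0]; print(uv,((P-o["tool_pos"])@R0).round(4))
delta([.41,.38,.25],-67.3)
E
python3 -c "
import sys;sys.path.insert(0,'.')
from h import *
crop('pics/w17.png','pics/w17c.png',220,0,420,120,4)"
```

```text
(318.5, 93) [ 0.0006 -0.0796 -0.0179]
(242, 20) [-0.0268 -0.1043 -0.0179]
(395, 20) [ 0.0279 -0.1043 -0.0179]
(318, 55) [ 0.0004 -0.0928 -0.0179]
(281, 10) [-0.0128 -0.1075 -0.0179]
(356, 10) [ 0.0138 -0.1075 -0.0179]
delta [-0.13, 0.03, -0.06] [0.0093, 0.0087, -0.2351]
```

View pics/w17c.png

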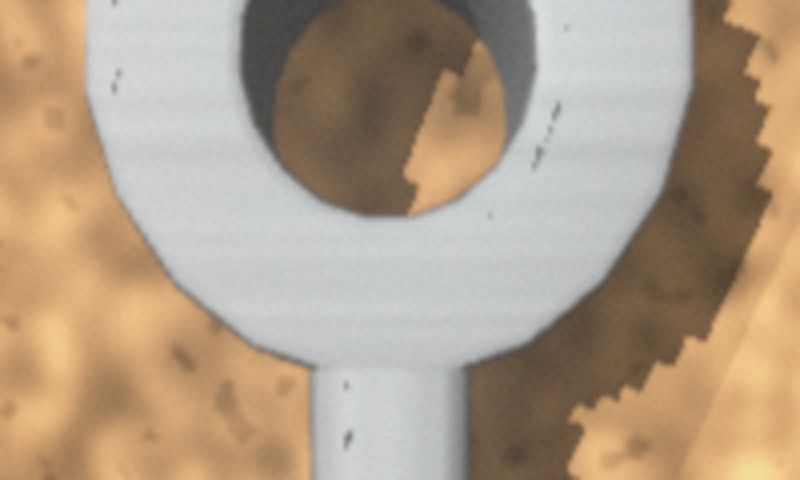

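Run:
```python
from h import *
S=cam("scene");T=cam("top")
print(tri(T,(294.5,192.5),S,(343.3,208)))
print(plane(S,(343.3,208),.122),plane(T,(294.5,192.5),.122))
crop("pics/w11.png","pics/w11n.png",270,270,370,370,6)
crop("pics/w8.png","pics/w8n.png",290,220,450,340,5)
```

```text
(array([0.57085719, 0.03515585, 0.11925561]), np.float64(0.0017287982079118402))
[[0.573057   0.03592233 0.122     ]] [[0.57046237 0.03421832 0.122     ]]
```

View pics/w11n.png

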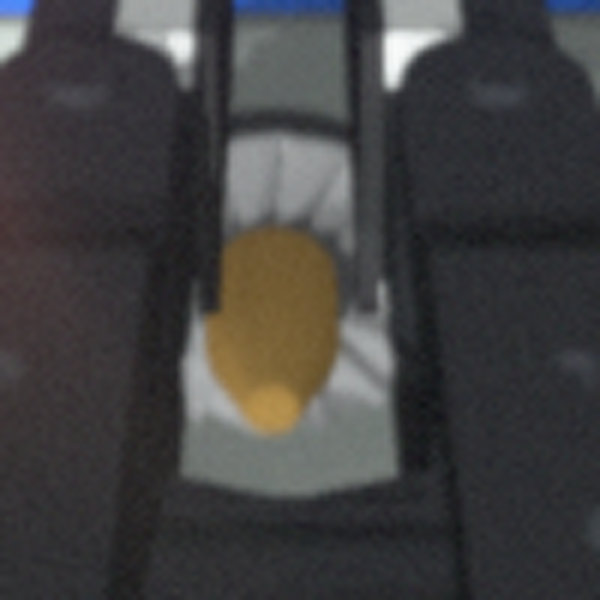

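Emit:
jog_arm --deltas '[[[0,0,0],[0,0,-0.02],0.005],[[0,0,0],[0,0,-0.045],0.005],[[0,0,0],[0.004,0.004,-0.075],0.005],[[0,0,0],[0.009,0.008,-0.11],0.005],[[0,0,0],[0.009,0.008,-0.14],0.005],[[0,0,0],[0.009,0.008,-0.17],0.005],[[0,0,0],[0.009,0.008,-0.2],0.005],[[0,0,0],[0.009,0.008,-0.225],0.005],[[0,0,0],[0.009,0.008,-0.235],0.005],[[0,0,0],[0.009,0.008,-0.235],0.005]]'

```text
t: 21.87
tool_pos: [0.411, 0.3809, 0.2511]
tool_rot: [-2.61, 1.74, -0.003]
contact_force: [-0.0, -0.0, -2.9]
opening: 0.0134
```

Run:
```python
from h import *
st(); snap("wrist","w18"); snap("scene","s18"); crop("pics/s18.png","pics/s18c.png",280,60,540,260,3)
```

```text
t 21.8667 pos [0.411  0.3809 0.2511] psi -67.38 z [ 0.004  0.003 -1.   ] q [ 0.61 -0.12  1.74  0.    1.51  1.79] F [-0.  -0.  -2.9] M [-0.05  0.26  0.03] op 0.0134
```

View pics/w18.png

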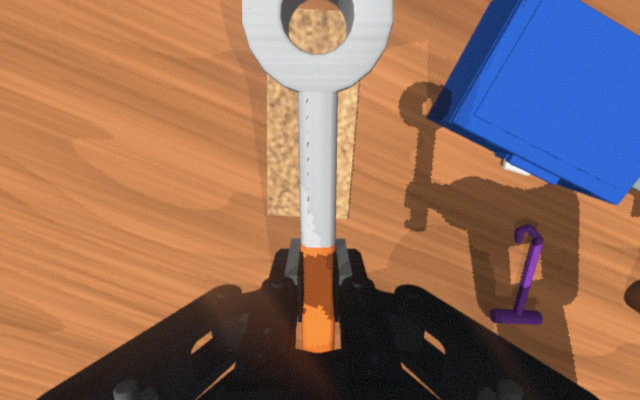

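View pics/s18c.png

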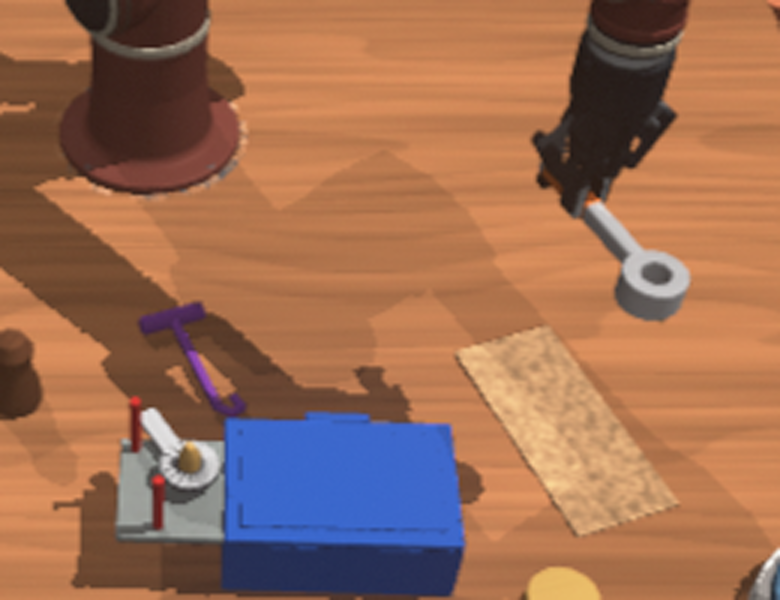

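Run:
```python
from h import *
C=load("wrist","w11"); print(plane(C,(315.8,338),.122))
C=load("wrist","w9"); print("w9 approx tip (38,362)",plane(C,(39,361),.122))
# go to pre-fit: yaw such that handle dir = 282.7 world -> psi=12.7
psi=12.7; ax=np.array([.572,.0345]); Rm=Rd(psi); b=np.array([.0005,-.107,0]); tcp=ax-(Rm@b)[:2]; print(tcp)
delta([*tcp,.25],psi)
```

```text
[[0.57576571 0.03489494 0.122     ]]
w9 approx tip (38,362) [[0.57046277 0.01882368 0.122     ]]
[ 0.59503578 -0.06999212]
delta [0.14, 0.08, -80.09] [0.4865, 0.0016, -0.0035]
```

Emit:
jog_arm --deltas '[[[0,0,-7],[0.015,0,0],0.005],[[0,0,-14],[0.045,0,0],0.005],[[0,0,-21],[0.085,0,0],0.005],[[0,0,-28],[0.125,0,0],0.005],[[0,0,-35],[0.165,0,0],0.005],[[0,0,-42],[0.205,0,0],0.005],[[0,0,-49],[0.245,0,0],0.005],[[0,0,-56],[0.285,0,0],0.005],[[0,0,-63],[0.325,0.001,0],0.005],[[0,0,-70],[0.365,0.001,0],0.005],[[0,0,-77],[0.405,0.001,0],0.005],[[0,0,-80],[0.44,0.001,0],0.005]]'

```text
t: 22.97
tool_pos: [0.5721, -0.0154, 0.2443]
tool_rot: [-3.122, -0.344, 0.008]
contact_force: [0.7, -0.1, -2.8]
opening: 0.0135
```

Run:
```python
from h import *
st(); delta([.5965,-.070,.22],12.7)
```

```text
t 22.9667 pos [ 0.5721 -0.0154  0.2443] psi 12.59 z [-0.005  0.    -1.   ] q [-0.16 -0.08  1.72 -0.    1.5  -0.38] F [ 0.7 -0.1 -2.8] M [-0.16 -0.06 -0.04] op 0.0135
delta [-0.09, 0.27, -0.11] [0.012, 0.0586, 0.0242]
```

Emit:
jog_arm --deltas '[[[0,0,0],[0.005,0.025,0.008],0.005],[[0,0,0],[0.01,0.05,0.02],0.005],[[0,0,0],[0.012,0.0586,0.03],0.005],[[0,0,0],[0.012,0.0586,0.04],0.005],[[0,0,0],[0.012,0.0586,0.045],0.005],[[0,0,0],[0.012,0.0586,0.045],0.005]]'

```text
t: 23.47
tool_pos: [0.5953, -0.0668, 0.1995]
tool_rot: [-3.121, -0.337, 0.009]
contact_force: [-0.3, -0.1, -3.2]
opening: 0.0133
```

Run:
```python
from h import *
st(); snap("wrist","w20"); snap("scene","s20"); crop("pics/s20.png","pics/s20c.png",280,120,460,270,4); crop("pics/w20.png","pics/w20c.png",220,0,420,150,4)
```

```text
t 23.4667 pos [ 0.5953 -0.0668  0.1995] psi 12.31 z [-0.006  0.002 -1.   ] q [-0.24  0.02  1.7   0.    1.43 -0.45] F [-0.3 -0.1 -3.2] M [-0.19 -0.06  0.01] op 0.0133
```

View pics/w20.png

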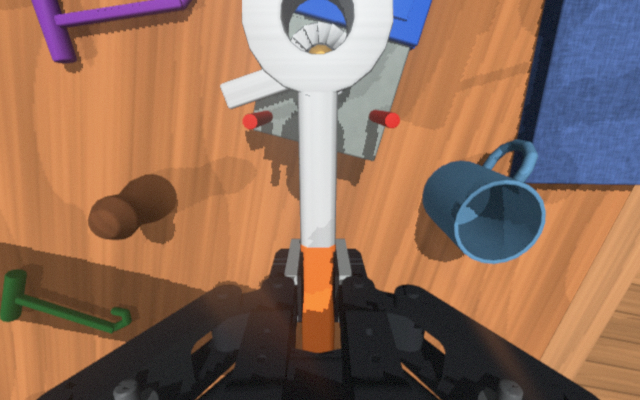

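View pics/w20c.png

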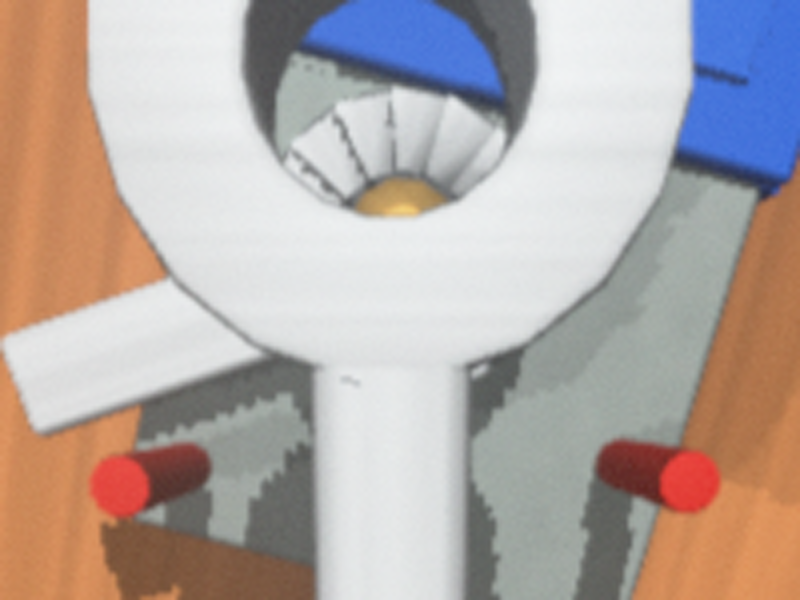

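View pics/s20c.png

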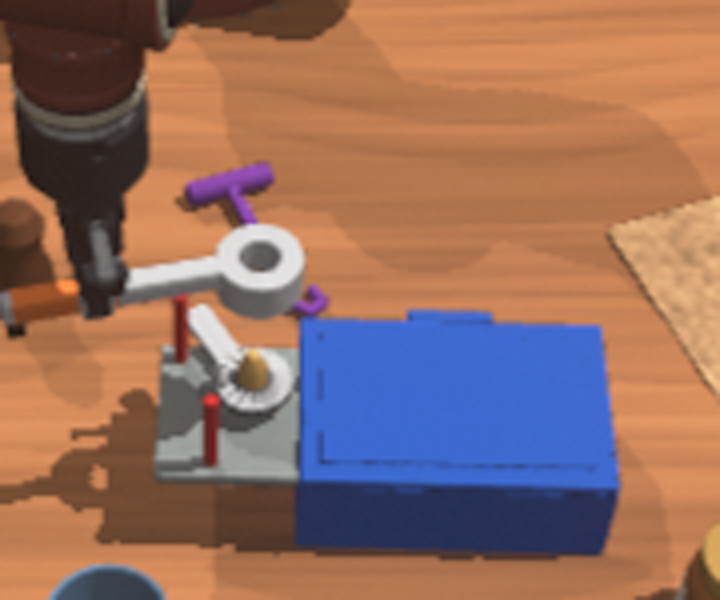

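Run:
```python
from h import *
o=ctrl.get_obs(); C=load("wrist","w20"); R0=R.from_rotvec(o["tool_rot"]).as_matrix()
A=plane(C,(250,121.3),.142)[0];B=plane(C,(392.5,120.3),.142)[0]
print(A,B,np.linalg.norm(A-B))
m=(A+B)/2; u=(B-A)[:2]/np.linalg.norm((B-A)[:2]); n=np.array([-u[1],u[0]]); ax=m[:2]+n*60e-3*np.cos(np.radians(49)); print("axis",ax,"guard dir",np.degrees(np.arctan2(-n[1],-n[0])))
print("boss",plane(C,(320.2,53),.122))
bore=o["tool_pos"]+R0@np.array([.0005,-.107,.012]); print("bore now",bore, "bore underside")
p=o["tool_pos"]
gd=np.degrees(np.arctan2(-n[1],-n[0])); psi=gd-270
for a in (ax,(ax+[.5755,.0345])/2):
  t=a-(Rd(psi)@np.array([.0005,-.107,0]))[:2]; print(psi,t); delta([*t,.135],psi)
```

```text
[ 0.54051885 -0.01393734  0.142     ] [0.62816413 0.00585637 0.142     ] 0.0898525753445435
axis [0.57567006 0.03435606] guard dir -77.27388276083327
boss [[0.57480478 0.03668088 0.122     ]]
bore now [0.57435768 0.03771549 0.19063355] bore underside
-347.27388276083326 [ 0.59875347 -0.07012555]
delta [-0.04, 0.05, -0.38] [0.0013, 0.0036, 0.0676]
-347.27388276083326 [ 0.59866844 -0.07005358]
delta [-0.04, 0.05, -0.38] [0.0013, 0.0035, 0.0676]
```

Emit:
jog_arm --deltas '[[[0,0,0],[0.0013,0.0036,0.01],0.005],[[0,0,0],[0.0013,0.0036,0.025],0.005],[[0,0,0],[0.0013,0.0036,0.035],0.005],[[0,0,0],[0.0013,0.0036,0.04],0.005],[[0,0,0],[0.0013,0.0036,0.04],0.005],[[0,0,0],[0.0013,0.0036,0.04],0.005]]'

```text
t: 24.07
tool_pos: [0.5993, -0.0714, 0.163]
tool_rot: [-3.123, -0.335, 0.0]
contact_force: [-0.4, -0.4, -3.4]
opening: 0.0137
```

Run:
```python
from h import *
st(); snap("wrist","w21"); crop("pics/w21.png","pics/w21c.png",220,0,420,150,4); delta([.5987,-.0701,.11],12.73)
o=ctrl.get_obs(); R0=R.from_rotvec(o["tool_rot"]).as_matrix();print(o["tool_pos"]+R0@np.array([.0005,-.107,.012]))
```

```text
t 24.0667 pos [ 0.5993 -0.0714  0.163 ] psi 12.26 z [-0.  0. -1.] q [-0.24  0.05  1.73  0.    1.36 -0.46] F [-0.4 -0.4 -3.4] M [-0.22 -0.02 -0.04] op 0.0137
delta [0.02, -0.05, -0.48] [-0.0007, -0.0017, 0.0536]
[0.57744158 0.03309199 0.15161343]
```

View pics/w21c.png

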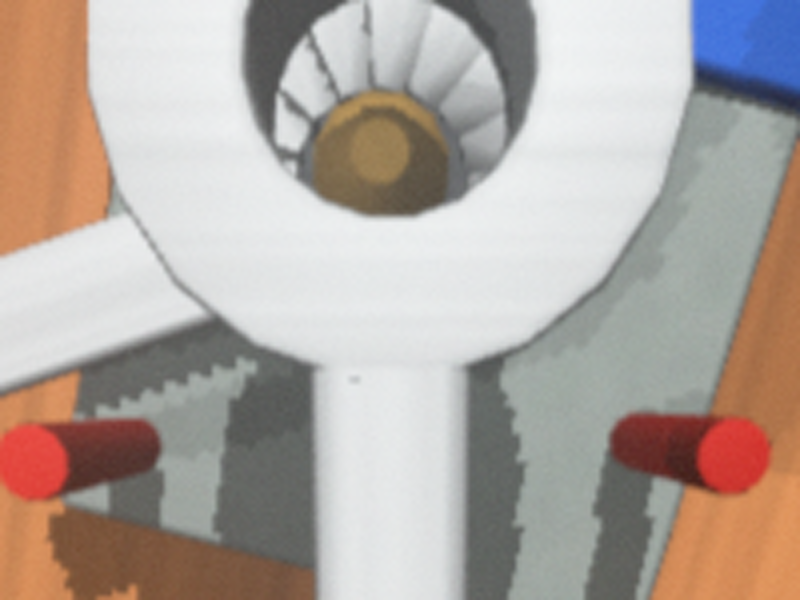

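Run:
```python
from h import *
C=load("wrist","w21"); print(plane(C,(315,37),.122))
A=plane(C,(220+33/4,462/4),.142)[0];B=plane(C,(220+735/4,456/4),.142)[0]
m=(A+B)/2; u=(B-A)[:2]/np.linalg.norm((B-A)[:2]); n=np.array([-u[1],u[0]]); print(m[:2]+n*60e-3*np.cos(np.radians(49)),np.linalg.norm(A-B),np.degrees(np.arctan2(-n[1],-n[0])))
```

```text
[[0.57559779 0.03424814 0.122     ]]
[0.5758096 0.0342807] 0.08979756560350984 -77.25678221497746
```

Emit:
jog_arm --deltas '[[[0,0,-0.4],[-0.0008,-0.0016,0.005],0.005],[[0,0,-0.4],[-0.0008,-0.0016,0.015],0.005],[[0,0,-0.4],[-0.0008,-0.0016,0.025],0.005],[[0,0,-0.4],[-0.0008,-0.0016,0.034],0.005],[[0,0,-0.4],[-0.0008,-0.0016,0.042],0.005],[[0,0,-0.4],[-0.0008,-0.0016,0.048],0.005],[[0,0,-0.4],[-0.0008,-0.0016,0.052],0.005],[[0,0,-0.4],[-0.0008,-0.0016,0.052],0.005],[[0,0,-0.4],[-0.0008,-0.0016,0.052],0.005]]'

```text
t: 24.87
tool_pos: [0.5983, -0.0702, 0.1113]
tool_rot: [-3.122, -0.346, -0.0]
contact_force: [-0.1, 0.8, -2.4]
opening: 0.0136
```

Run:
```python
from h import *
st(); snap("wrist","w22"); crop("pics/w22.png","pics/w22c.png",220,0,420,150,4); delta([.5987,-.0701,.11],12.73)
o=ctrl.get_obs(); R0=R.from_rotvec(o["tool_rot"]).as_matrix();print(o["tool_pos"]+R0@np.array([.0005,-.107,.012]))
snap("scene","s22"); crop("pics/s22.png","pics/s22c.png",280,120,460,270,4)
```

```text
t 24.8667 pos [ 0.5983 -0.0702  0.1113] psi 12.65 z [-0.  0. -1.] q [-0.24  0.1   1.77  0.    1.27 -0.46] F [-0.1  0.8 -2.4] M [-0.01  0.17  0.06] op 0.0136
delta [0.01, -0.03, -0.08] [0.0002, -0.0001, 0.0015]
[0.57554478 0.03429336 0.09951687]
```

View pics/w22c.png

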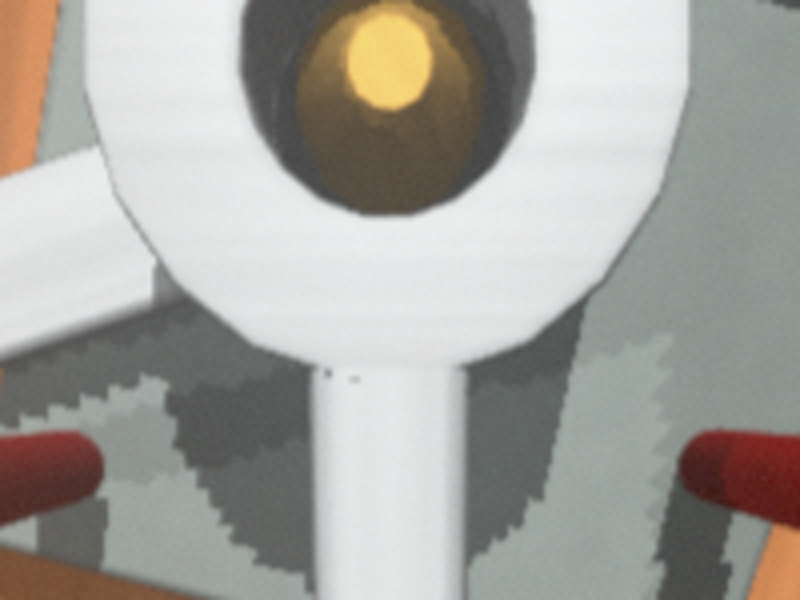

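View pics/s22c.png

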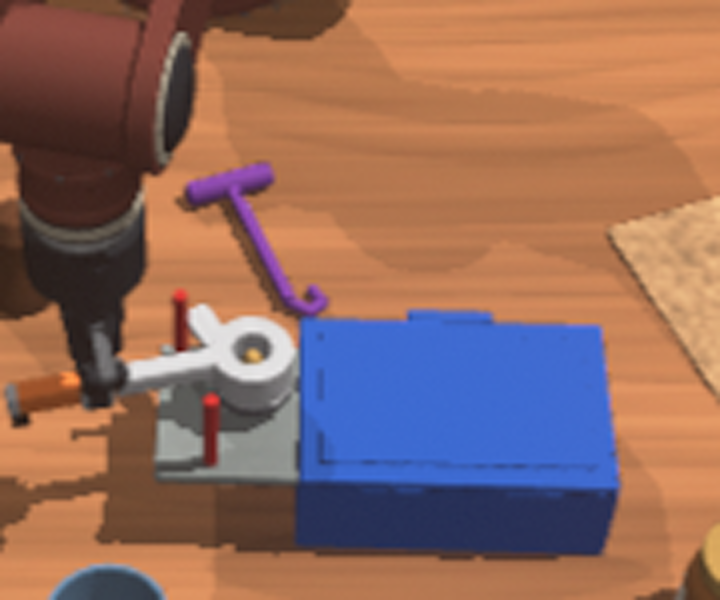

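Emit:
jog_arm --deltas '[[[0,0,-7],[0.013,-0.0008,0.0008],0.005],[[0,0,-14],[0.0259,-0.0032,0.0008],0.005],[[0,0,-21],[0.0383,-0.0071,0.0008],0.005],[[0,0,-28],[0.0502,-0.0125,0.0008],0.005],[[0,0,-28],[0.0502,-0.0125,0.0008],0.005],[[0,0,-28],[0.0502,-0.0125,0.0008],0.005]]'

```text
t: 25.47
tool_pos: [0.6452, -0.0469, 0.1109]
tool_rot: [2.947, 1.088, 0.002]
contact_force: [1.6, 0.1, -1.1]
opening: 0.0135
```

```bash
cat >> h.py <<'E'
def wr():
    st(); o=ctrl.get_obs(); R0=R.from_rotvec(o["tool_rot"]).as_matrix();b=o["tool_pos"]+R0@np.array([.0005,-.107,.012]); print("bore",b.round(4),"err in tool",(R0.T@(np.array([.5757,.0344,.0985])-b)).round(4),"theta",round(12.73-np.degrees(np.arctan2(R0[1,0],R0[0,0])),2))
E
python3 - <<'E'
from h import *
wr()
E
```

```text
t 25.4667 pos [ 0.6452 -0.0469  0.1109] psi 40.52 z [ 0.001 -0.    -1.   ] q [-0.19  0.2   1.66  0.    1.28 -0.89] F [ 1.6  0.1 -1.1] M [-0.01 -0.19 -0.11] op 0.0135
bore [0.576  0.0348 0.0987] err in tool [-0.0005  0.      0.0002] theta -27.79
```

Full clockwise stroke.

Emit:
jog_arm --deltas '[[[0,0,7],[-0.013,-0.0008,0],0.005],[[0,0,14],[-0.0259,-0.0032,0],0.005],[[0,0,21],[-0.0383,-0.0071,0],0.005],[[0,0,28],[-0.0502,-0.0125,0],0.005],[[0,0,35],[-0.0614,-0.0194,0],0.005],[[0,0,42],[-0.0716,-0.0275,0],0.005],[[0,0,49],[-0.0808,-0.0368,0],0.005],[[0,0,56],[-0.0887,-0.0472,0],0.005],[[0,0,56],[-0.0887,-0.0472,0],0.005],[[0,0,56],[-0.0887,-0.0472,0],0.005]]'

```text
t: 26.3
tool_pos: [0.5478, -0.0697, 0.1118]
tool_rot: [3.113, -0.423, 0.01]
contact_force: [4.5, 0.7, -1.4]
opening: 0.0132
```

Run:
```python
from h import *
wr(); snap("scene","s23"); crop("pics/s23.png","pics/s23c.png",280,120,460,270,4)
```

```text
t 26.3 pos [ 0.5478 -0.0697  0.1118] psi -15.47 z [ 0.006 -0.001 -1.   ] q [-0.26 -0.02  1.89  0.    1.26  0.01] F [ 4.5  0.7 -1.4] M [-0.13 -0.82 -0.43] op 0.0132
bore [0.5769 0.0333 0.0999] err in tool [-0.0014 -0.0007  0.0014] theta 28.2
```

View pics/s23c.png

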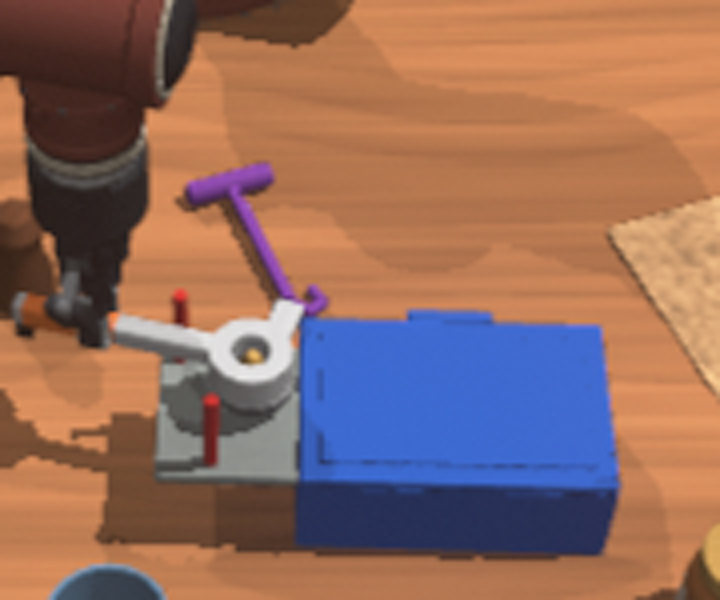

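Emit:
jog_arm --deltas '[[[0,0,-7],[0.013,-0.001,0.001],0.005],[[0,0,-14],[0.0254,-0.0034,0.001],0.005],[[0,0,-21],[0.0378,-0.0073,0.001],0.005],[[0,0,-28],[0.0497,-0.0127,0.001],0.005],[[0,0,-35],[0.0609,-0.0196,0.001],0.005],[[0,0,-42],[0.0711,-0.0277,0.001],0.005],[[0,0,-49],[0.0803,-0.037,0.001],0.005],[[0,0,-56],[0.0882,-0.0474,0.001],0.005],[[0,0,-56],[0.0882,-0.0474,0.001],0.005],[[0,0,-56],[0.0882,-0.0474,0.001],0.005]]'

```text
t: 27.18
tool_pos: [0.6445, -0.0469, 0.11]
tool_rot: [2.947, 1.087, 0.002]
contact_force: [1.6, -0.3, 2.4]
opening: 0.0132
```

Run:
```python
from h import *
wr(); snap("scene","s24"); crop("pics/s24.png","pics/s24c.png",280,120,460,270,4)
```

```text
t 27.1833 pos [ 0.6445 -0.0469  0.11  ] psi 40.49 z [ 0.001 -0.    -1.   ] q [-0.19  0.2   1.66 -0.    1.28 -0.89] F [ 1.6 -0.3  2.4] M [ 0.16 -0.17 -0.11] op 0.0132
bore [0.5754 0.0348 0.0979] err in tool [-0.0001  0.0005 -0.0006] theta -27.76
```

View pics/s24c.png

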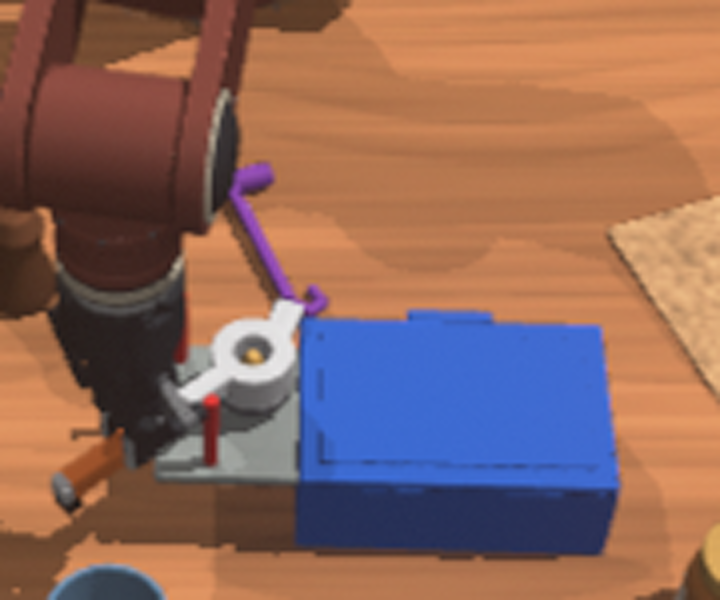

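Emit:
jog_arm --deltas '[[[0,0,7],[-0.013,-0.0008,-0.0005],0.005],[[0,0,14],[-0.0259,-0.0032,-0.0005],0.005],[[0,0,21],[-0.0383,-0.0071,-0.0005],0.005],[[0,0,28],[-0.0502,-0.0125,-0.0005],0.005],[[0,0,35],[-0.0614,-0.0194,-0.0005],0.005],[[0,0,42],[-0.0716,-0.0275,-0.0005],0.005],[[0,0,49],[-0.0808,-0.0368,-0.0005],0.005],[[0,0,56],[-0.0887,-0.0472,-0.0005],0.005],[[0,0,56],[-0.0887,-0.0472,-0.0005],0.005],[[0,0,56],[-0.0887,-0.0472,-0.0005],0.005]]'

```text
t: 28.07
tool_pos: [0.546, -0.0688, 0.1103]
tool_rot: [-3.113, 0.418, -0.003]
contact_force: [1.8, 0.8, -0.6]
opening: 0.0129
```

Run:
```python
from h import *
wr(); snap("scene","s25"); crop("pics/s25.png","pics/s25c.png",280,120,460,270,4); snap("wrist","w25")
```

```text
t 28.0667 pos [ 0.546  -0.0688  0.1103] psi -15.31 z [ 0.002  0.    -1.   ] q [-0.26 -0.02  1.9   0.    1.26  0.01] F [ 1.8  0.8 -0.6] M [ 0.27 -0.42 -0.21] op 0.0129
bore [0.5747 0.0343 0.0984] err in tool [ 0.0009 -0.0004 -0.0001] theta 28.04
```

View pics/s25c.png

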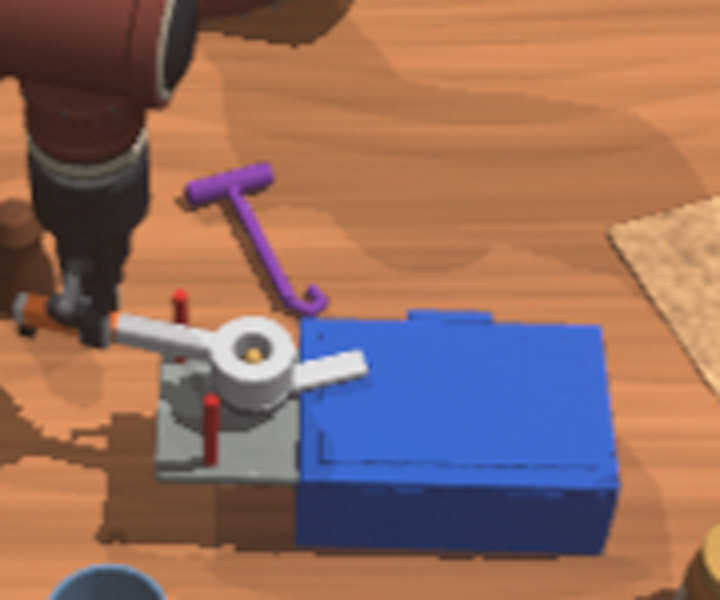

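View pics/w25.png

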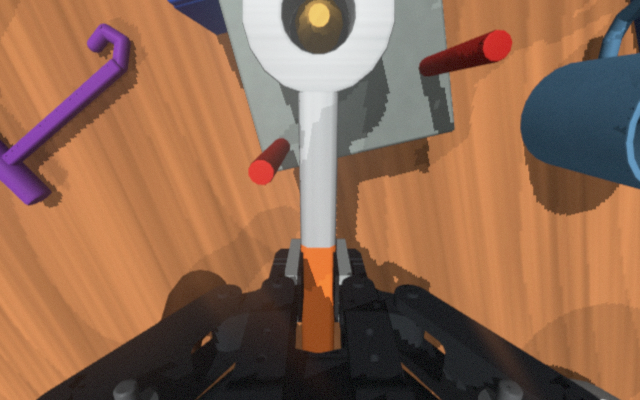

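Emit:
jog_arm --deltas '[[[0,0,-7],[0.0135,-0.001,0],0.005],[[0,0,-14],[0.0264,-0.0034,0],0.005],[[0,0,-21],[0.0388,-0.0073,0],0.005],[[0,0,-28],[0.0507,-0.0127,0],0.005],[[0,0,-35],[0.0619,-0.0196,0],0.005],[[0,0,-42],[0.0721,-0.0277,0],0.005],[[0,0,-49],[0.0813,-0.037,0],0.005],[[0,0,-56],[0.0892,-0.0474,0],0.005],[[0,0,-56],[0.0892,-0.0474,0],0.005],[[0,0,-56],[0.0892,-0.0474,0],0.005]]'

```text
t: 29.0
tool_pos: [0.6449, -0.047, 0.1098]
tool_rot: [2.946, 1.089, -0.001]
contact_force: [0.5, -1.2, 2.7]
opening: 0.0134
```

Run:
```python
from h import *
wr()
```

```text
t 29.0 pos [ 0.6449 -0.047   0.1098] psi 40.55 z [-0.001 -0.001 -1.   ] q [-0.19  0.2   1.66 -0.    1.28 -0.89] F [ 0.5 -1.2  2.7] M [ 0.04  0.02 -0.04] op 0.0134
bore [0.5757 0.0346 0.0977] err in tool [-0.0001  0.0002 -0.0008] theta -27.82
```

Emit:
jog_arm --deltas '[[[0,0,7],[-0.013,-0.0008,0],0.005],[[0,0,14],[-0.0259,-0.0032,0],0.005],[[0,0,21],[-0.0383,-0.0071,0],0.005],[[0,0,21],[-0.0383,-0.0071,0],0.005],[[0,0,21],[-0.0383,-0.0071,0],0.005]]'

```text
t: 29.42
tool_pos: [0.6104, -0.0663, 0.1099]
tool_rot: [-3.095, -0.537, -0.0]
contact_force: [0.2, 0.1, 0.9]
opening: 0.0133
```

Run:
```python
from h import *
wr(); snap("scene","s26"); crop("pics/s26.png","pics/s26c.png",280,120,460,270,4)
```

```text
t 29.4167 pos [ 0.6104 -0.0663  0.1099] psi 19.67 z [ 0.  0. -1.] q [-0.23  0.13  1.74  0.    1.27 -0.57] F [0.2 0.1 0.9] M [ 0.2   0.1  -0.02] op 0.0133
bore [0.5749 0.0346 0.098 ] err in tool [ 0.0007  0.0005 -0.0005] theta -6.94
```

View pics/s26c.png

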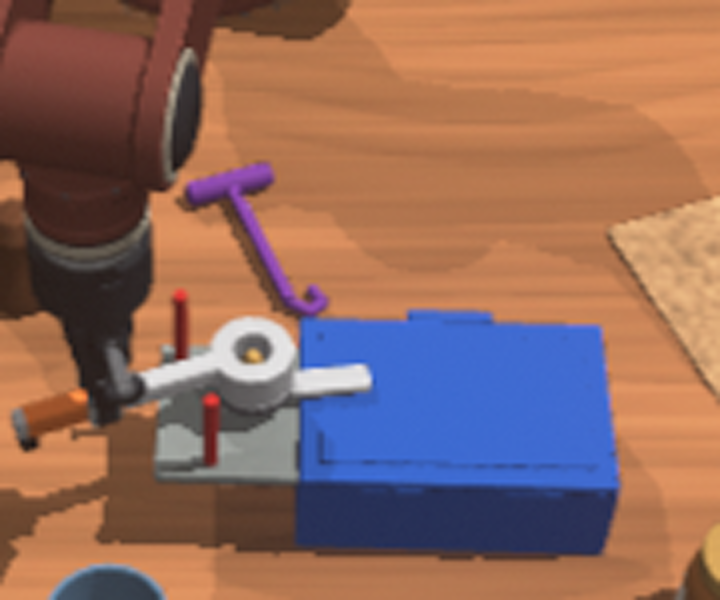

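Emit:
jog_arm --deltas '[[[0,0,3.5],[-0.0058,-0.0002,0],0.005],[[0,0,7],[-0.0123,-0.0003,0],0.005],[[0,0,7],[-0.0123,-0.0003,0],0.005]]'

```text
t: 29.72
tool_pos: [0.5986, -0.0699, 0.1096]
tool_rot: [-3.122, -0.347, 0.002]
contact_force: [-1.5, -0.0, 3.2]
opening: 0.0134
```

Run:
```python
from h import *
wr()
S=cam("scene")
for f,u in [("s26",(370,377))]:
    P=plane(S,np.array(u)/4+[280,120],.089)[0]; print(P, np.degrees(np.arctan2(P[1]-.0344,P[0]-.5757)))
```

```text
t 29.7167 pos [ 0.5986 -0.0699  0.1096] psi 12.7 z [-0.001  0.    -1.   ] q [-0.24  0.11  1.77 -0.    1.27 -0.46] F [-1.5 -0.   3.2] M [0.43 0.38 0.26] op 0.0134
bore [0.5756 0.0346 0.0977] err in tool [ 0.0001  0.0002 -0.0008] theta 0.03
[0.56862979 0.11562427 0.089     ] 94.97480371743805
```

Emit:
jog_arm --deltas '[[[0,0,3.5],[-0.0065,-0.0002,0],0.005],[[0,0,7],[-0.013,-0.0008,0],0.005],[[0,0,7],[-0.013,-0.0008,0],0.005]]'

```text
t: 29.97
tool_pos: [0.5871, -0.0718, 0.1101]
tool_rot: [3.137, 0.16, 0.004]
contact_force: [3.3, 0.6, 0.5]
opening: 0.0136
```

Run:
```python
from h import *
wr(); snap("scene","s27"); crop("pics/s27.png","pics/s27c.png",280,120,460,270,4)
```

```text
t 29.9667 pos [ 0.5871 -0.0718  0.1101] psi 5.85 z [ 0.002 -0.    -1.   ] q [-0.25  0.08  1.8   0.    1.26 -0.35] F [3.3 0.6 0.5] M [ 0.34 -0.47  0.76] op 0.0136
bore [0.5768 0.0347 0.098 ] err in tool [-0.0011  0.0002 -0.0005] theta 6.88
```

View pics/s27c.png

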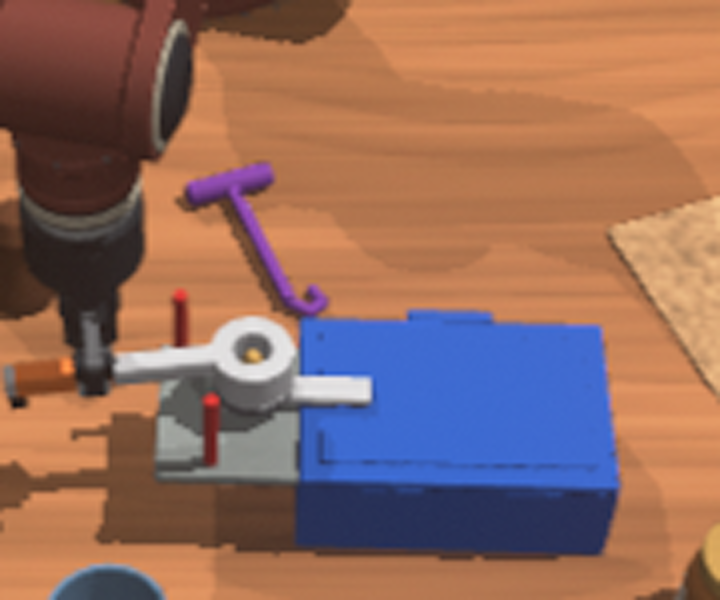

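Run:
```python
from h import *
S=cam("scene")
# predicted bar end corners at stop
a=np.radians(90-2.27); ax=np.array([.5757,.0344]); d=np.array([np.cos(a),np.sin(a)]); n=np.array([-d[1],d[0]])
for s in (1,-1):
    P=np.r_[ax+.08*d+s*.01*n,.089]; print(((proj(S,P)[0]-[280,120])*4).round(1))
crop("pics/s27.png","pics/s27d.png",335,190,385,230,14)
```

```text
[368.7 377.3]
[369.2 400.8]
```

View pics/s27d.png

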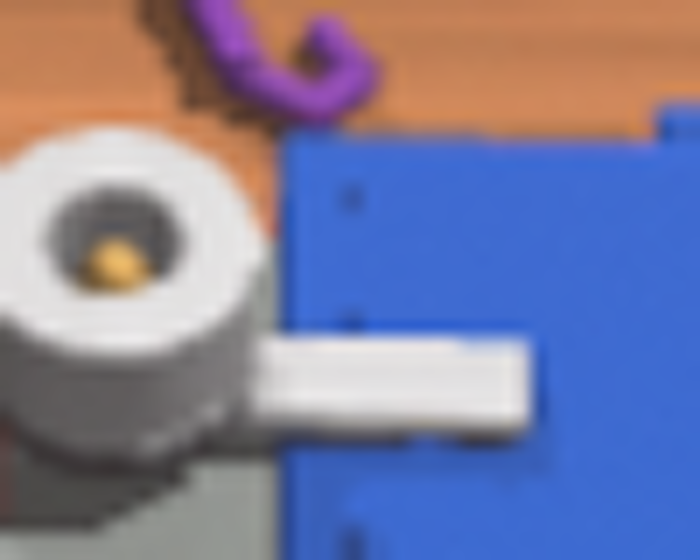

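Emit:
jog_arm --deltas '[[[0,0,2],[-0.0045,0,0],0.005],[[0,0,2],[-0.0045,0,0],0.005],[[0,0,2],[-0.0045,0,0],0.005]]'

```text
t: 30.27
tool_pos: [0.5838, -0.0721, 0.1104]
tool_rot: [3.139, 0.108, 0.007]
contact_force: [6.2, 1.0, -0.7]
opening: 0.0136
```

Run:
```python
from h import *
wr(); snap("scene","s28"); crop("pics/s28.png","pics/s28d.png",335,190,385,230,14)
```

```text
t 30.2667 pos [ 0.5838 -0.0721  0.1104] psi 3.94 z [ 0.004 -0.    -1.   ] q [-0.25  0.07  1.81  0.    1.26 -0.32] F [ 6.2  1.  -0.7] M [ 0.35 -0.97  0.96] op 0.0136
bore [0.577  0.0347 0.0983] err in tool [-0.0013  0.0002 -0.0002] theta 8.79
```

View pics/s28d.png

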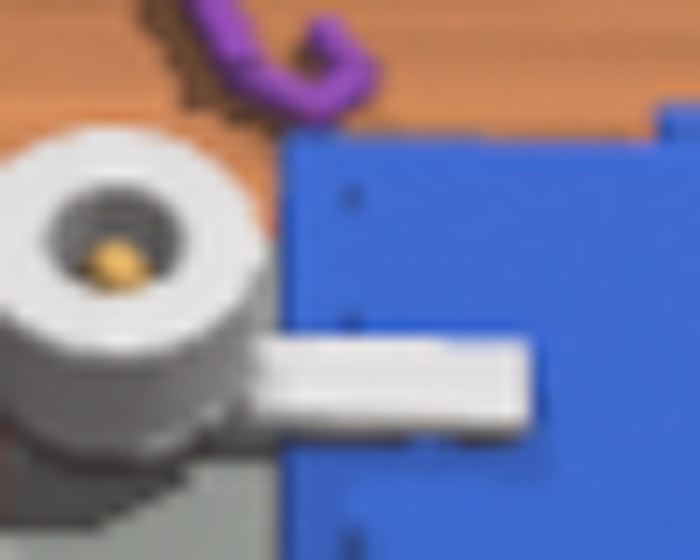

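Emit:
jog_arm --deltas '[[[0,0,-4],[0.0075,-0.0003,0],0.005],[[0,0,-7],[0.013,-0.0008,0],0.005],[[0,0,-7],[0.013,-0.0008,0],0.005]]'

```text
t: 30.57
tool_pos: [0.5952, -0.0707, 0.1097]
tool_rot: [-3.127, -0.297, 0.002]
contact_force: [-1.3, -0.1, 2.6]
opening: 0.0137
```

Run:
```python
from h import *
wr()
```

```text
t 30.5667 pos [ 0.5952 -0.0707  0.1097] psi 10.84 z [-0.001 -0.    -1.   ] q [-0.24  0.1   1.78 -0.    1.27 -0.43] F [-1.3 -0.1  2.6] M [0.26 0.18 0.12] op 0.0137
bore [0.5756 0.0345 0.0977] err in tool [ 0.0001  0.0001 -0.0008] theta 1.89
```

Emit:
jog_arm --deltas '[[[0,0,0],[0,0,-0.008],0.005],[[0,0,0],[0,0,-0.02],0.005],[[0,0,0],[0,0,-0.035],0.005],[[0,0,0],[0,0,-0.055],0.005],[[0,0,0],[0,0,-0.08],0.005],[[0,0,0],[0,0,-0.105],0.005],[[0,0,0],[0,0,-0.13],0.005],[[0,0,0],[0,0,-0.14],0.005],[[0,0,0],[0,0,-0.14],0.005]]'

```text
t: 31.32
tool_pos: [0.5959, -0.0713, 0.2538]
tool_rot: [3.126, 0.291, 0.009]
contact_force: [-0.1, 0.4, -3.1]
opening: 0.0134
```

Run:
```python
from h import *
wr(); snap("wrist","w29"); snap("scene","s29"); crop("pics/s29.png","pics/s29c.png",280,120,520,320,3)
```

```text
t 31.3167 pos [ 0.5959 -0.0713  0.2538] psi 10.63 z [ 0.006 -0.002 -1.   ] q [-0.24 -0.02  1.65 -0.    1.51 -0.43] F [-0.1  0.4 -3.1] M [-0.22 -0.05 -0.04] op 0.0134
bore [0.5768 0.0339 0.2415] err in tool [-0.0017 -0.0011  0.143 ] theta 2.1
```

View pics/w29.png

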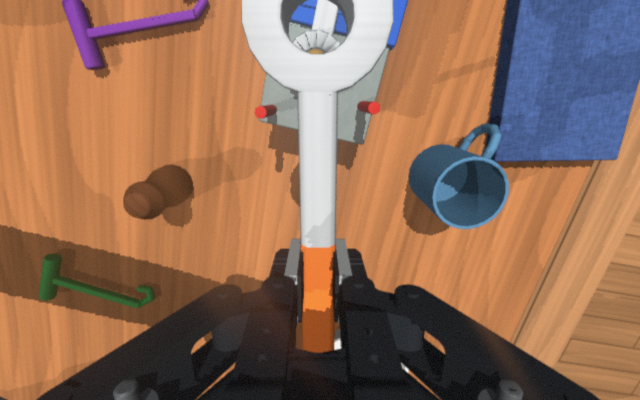

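View pics/s29c.png

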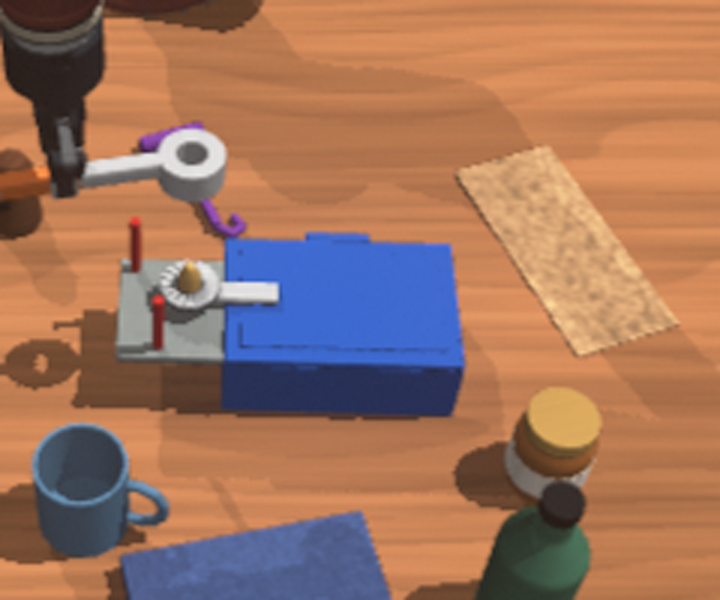

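Run:
```python
from h import *
S=cam("scene"); P=np.array([[457,173],[545,147],[678,323],[582,354]])/3+[280,120]
M=plane(S,P,.003); print(M.round(3),M.mean(0).round(4))
d=(M[2]+M[3]-M[0]-M[1])[:2]; print(np.degrees(np.arctan2(d[1],d[0])))
C=load("wrist","w14"); print(plane(C,[(269,218),(364,223)],.003).round(4))
delta([.42,.394,.25],-67.3)
```

```text
[[0.358 0.319 0.003]
 [0.322 0.415 0.003]
 [0.552 0.502 0.003]
 [0.587 0.405 0.003]] [0.4547 0.4102 0.003 ]
20.63331182276604
[[0.3208 0.4163 0.003 ]
 [0.3573 0.3135 0.003 ]]
delta [0.04, 0.07, 77.93] [-0.0854, -0.489, -0.0009]
```

Emit:
jog_arm --deltas '[[[0,0,7],[-0.003,-0.015,0],0.005],[[0,0,14],[-0.008,-0.045,0],0.005],[[0,0,21],[-0.015,-0.085,0],0.005],[[0,0,28],[-0.022,-0.125,0],0.005],[[0,0,35],[-0.029,-0.165,0],0.005],[[0,0,42],[-0.036,-0.205,0],0.005],[[0,0,49],[-0.043,-0.245,0],0.005],[[0,0,56],[-0.05,-0.285,0],0.005],[[0,0,63],[-0.057,-0.325,0],0.005],[[0,0,70],[-0.064,-0.365,0],0.005],[[0,0,77],[-0.071,-0.405,0],0.005],[[0,0,80],[-0.078,-0.44,0],0.005]]'

```text
t: 32.42
tool_pos: [0.4405, 0.3328, 0.2464]
tool_rot: [2.578, -1.785, -0.004]
contact_force: [1.2, -0.2, -2.7]
opening: 0.0133
```

Run:
```python
from h import *
st(); delta([.4187,.3967,.08],-69.4)
```

```text
t 32.4167 pos [0.4405 0.3328 0.2464] psi -69.4 z [-0.005 -0.003 -1.   ] q [ 0.51 -0.13  1.76  0.    1.51  1.72] F [ 1.2 -0.2 -2.7] M [-0.06  0.17  0.06] op 0.0133
delta [0.34, -0.05, 0.0] [-0.0677, -0.0031, 0.1663]
```

Emit:
jog_arm --deltas '[[[0,0,0],[-0.02,-0.001,0.02],0.005],[[0,0,0],[-0.045,-0.002,0.05],0.005],[[0,0,0],[-0.065,-0.003,0.085],0.005],[[0,0,0],[-0.068,-0.003,0.115],0.005],[[0,0,0],[-0.068,-0.003,0.145],0.005],[[0,0,0],[-0.068,-0.003,0.166],0.005],[[0,0,0],[-0.068,-0.003,0.166],0.005],[[0,0,0],[-0.068,-0.003,0.166],0.005]]'

```text
t: 33.08
tool_pos: [0.4188, 0.3949, 0.08]
tool_rot: [2.582, -1.776, -0.005]
contact_force: [-0.5, 0.6, -2.6]
opening: 0.0135
```

Run:
```python
from h import *
st(); delta([.4187,.3967,.016],-69.4); snap("wrist","w31")
```

```text
t 33.0833 pos [0.4188 0.3949 0.08  ] psi -69.05 z [-0.007 -0.005 -1.   ] q [0.63 0.08 1.85 0.   1.22 1.83] F [-0.5  0.6 -2.6] M [-0.09  0.16 -0.  ] op 0.0135
delta [0.45, -0.11, 0.35] [-0.0018, -0.0011, 0.064]
```

View pics/w31.png

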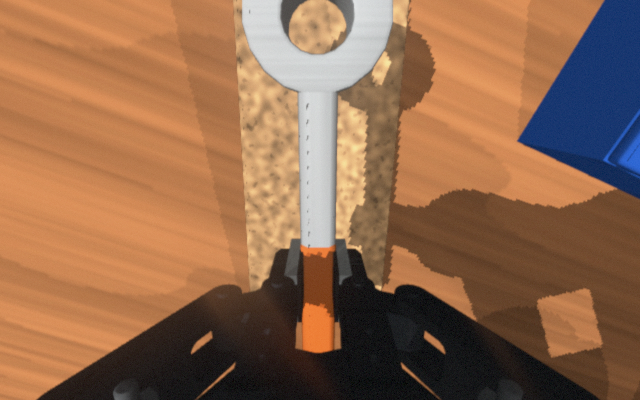

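Aligned over the mat; lower gently, then open.

Emit:
jog_arm --deltas '[[[0.3,0,0.2],[-0.001,-0.001,0.015],0.005],[[0.4,0,0.2],[-0.001,-0.001,0.035],0.005],[[0.4,0,0.2],[-0.001,-0.001,0.052],0.005],[[0.4,0,0.2],[-0.001,-0.001,0.06],0.005],[[0.4,0,0.2],[-0.001,-0.001,0.064],0.005],[[0.4,0,0.2],[-0.001,-0.001,0.064],0.005],[[0.4,0,0.2],[-0.001,-0.001,0.064],0.005]]'

```text
t: 33.72
tool_pos: [0.423, 0.3987, 0.0215]
tool_rot: [-2.578, 1.781, -0.008]
contact_force: [-0.1, -0.2, -1.7]
opening: 0.0131
```

Run:
```python
from h import *
st()
```

```text
t 33.7167 pos [0.423  0.3987 0.0215] psi -69.26 z [ 0.009  0.004 -1.   ] q [ 0.63  0.17  1.87 -0.    1.1   1.84] F [-0.1 -0.2 -1.7] M [-0.09  0.22 -0.08] op 0.0131
```

Emit:
jog_arm --deltas '[[[0,0,0],[0,0,0.003],0.005],[[0,0,0],[0,0,0.006],0.005],[[0,0,0],[0,0,0.006],0.005],[[0,0,0],[0,0,0.006],0.005]]'

```text
t: 34.05
tool_pos: [0.4232, 0.3989, 0.0151]
tool_rot: [-2.578, 1.78, -0.008]
contact_force: [0.9, 1.0, 1.0]
opening: 0.013
```

Run:
```python
from h import *
st(); snap("scene","s32"); crop("pics/s32.png","pics/s32c.png",400,120,540,260,5)
```

```text
t 34.05 pos [0.4232 0.3989 0.0151] psi -69.25 z [ 0.009  0.004 -1.   ] q [ 0.63  0.18  1.87 -0.    1.09  1.84] F [0.9 1.  1. ] M [ 0.15 -0.18  0.04] op 0.013
```

View pics/s32c.png

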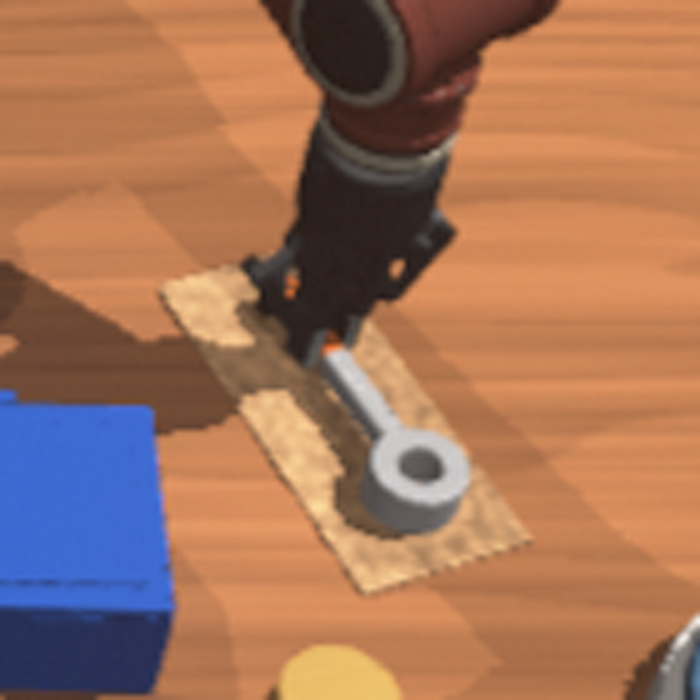

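Touching (force sign flipped). Release slowly and lift.

Emit:
jog_arm --deltas '[[[0,0,0],[0,0,0],0.025],[[0,0,0],[0,0,0],0.045],[[0,0,0],[0,0,0],0.05],[[0,0,0],[0,0,0],0.05],[[0,0,0],[0,0,-0.02],0.05],[[0,0,0],[0,0,-0.055],0.05],[[0,0,0],[0,0,-0.095],0.05],[[0,0,0],[0,0.02,-0.135],0.05],[[0,0,0],[0,0.05,-0.17],0.05],[[0,0,0],[0,0.06,-0.18],0.05],[[0,0,0],[0,0.06,-0.18],0.05]]'

```text
t: 35.02
tool_pos: [0.3648, 0.3774, 0.1988]
tool_rot: [-2.575, 1.776, -0.01]
contact_force: [-0.7, 0.4, 1.4]
opening: 0.0501
```

Run:
```python
from h import *
st(); snap("wrist","w33"); snap("scene","s33"); snap("top","t33"); crop("pics/t33.png","pics/t33c.png",80,90,560,400,1.6)
C=load("wrist","w33")
```

```text
t 35.0167 pos [0.3648 0.3774 0.1988] psi -69.18 z [ 0.013  0.008 -1.   ] q [ 0.66 -0.18  1.89 -0.    1.42  1.87] F [-0.7  0.4  1.4] M [0.02 0.01 0.04] op 0.0501
```

View pics/w33.png

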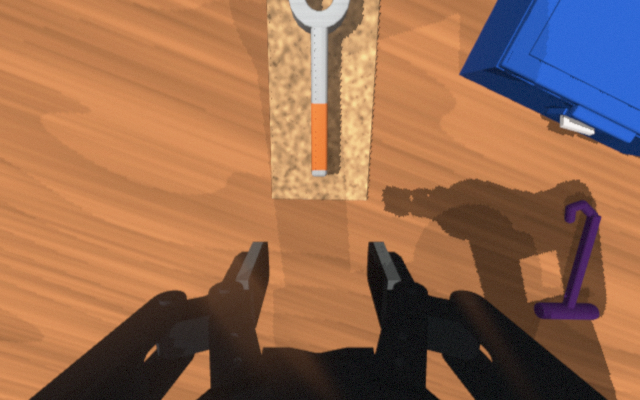

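View pics/s33.png

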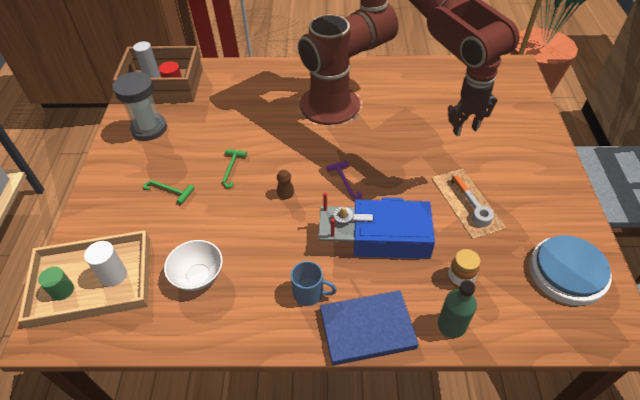

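View pics/t33c.png

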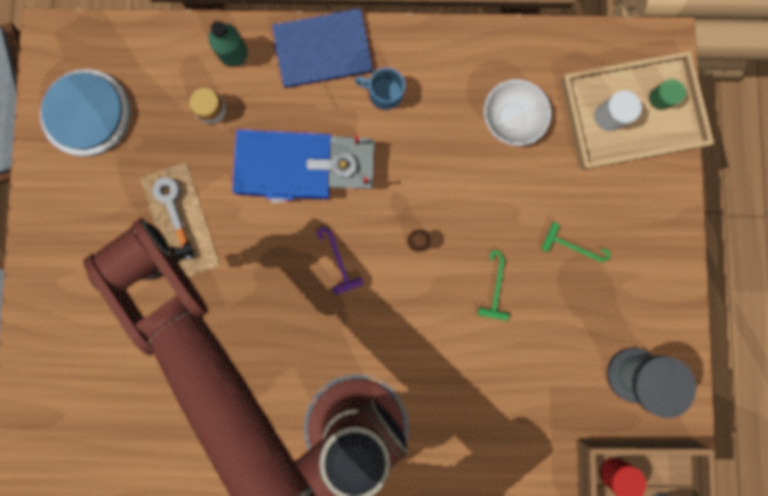

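Run:
```python
from h import *
crop("pics/s33.png","pics/s33d.png",310,185,450,265,5.5)
S=cam("scene"); im=cv2.imread("pics/s33.png"); hsv=cv2.cvtColor(im,cv2.COLOR_BGR2HSV)
m=cv2.inRange(hsv,(0,0,185),(180,60,255)); m[:, :356]=0; m[:,385:]=0; m[:205]=0; m[235:]=0
ys,xs=np.nonzero(m); P=plane(S,np.c_[xs,ys],.089)[:,:2]
v=cv2.fitLine(P.astype(np.float32),cv2.DIST_L2,0,.01,.01).ravel(); print(len(xs),np.degrees(np.arctan2(v[1],v[0])),v, P.mean(0), np.degrees(np.arctan2(P.mean(0)[1]-.0344,P.mean(0)[0]-.5757)))
```

```text
94 84.72746 [0.09189326 0.99576885 0.5762088  0.09228186] [0.57620877 0.09228187] 89.49639788564892
```

View pics/s33d.png

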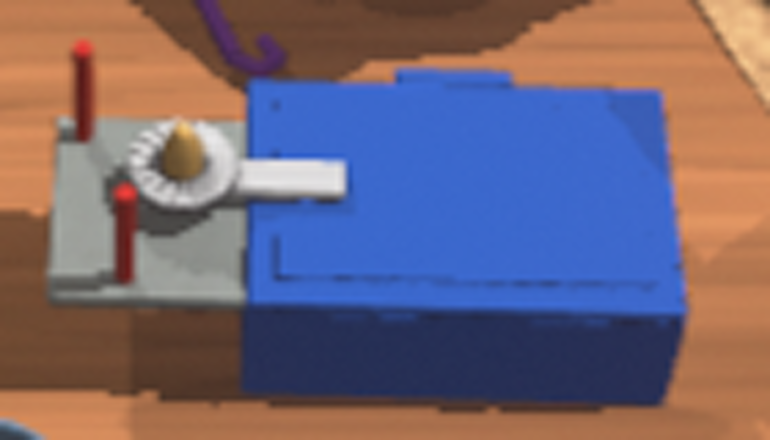

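Run:
```python
from h import *
print(job.finish_job())
```

```text
the job is handed in; nothing more can be done
None
```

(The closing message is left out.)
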